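# Stack and clamp the handled cups in the steriliser carrier

## Task

Make up the steriliser load: unscrew the carrier's left-hand lock knob (turn it clockwise) until its engraved white line points at the single open mark, and nest every steel cup in one upright stack on the seat of the carrier, with all the handles turned at least a sixth of a turn from one another so that each cup sits fully home. Once the knob is open and the bottom cup is in, slide the jaw shut until it presses firmly on that cup, then screw the knob back anticlockwise until its line points at the double lock mark again. Leave the other things on the table where they are.

Things in the scene. Friction and masses are not known exactly. Their poses are not given: they have to be found in the camera images.
- carrier: fixed aluminium carrier plate, 324 x 120 x 10 mm. Origin on the table below the seat axis; +x runs along the slide, from the seat past the jaw to the knob (222 mm); z up. Plate from x = -62 to +262 mm. At the seat two steel blocks, 33 mm high over the table, form a vee open to +x in which the bottom cup's foot rests
- seat (a point): on the plate's top face (10 mm above the table): where the axis of the stack belongs when the bottom cup's foot touches both vee blocks
- jaw_slide (a joint): sliding jaw, m: 0 = open (jaw face 73.5 mm from the seat axis), grows as it slides shut towards the seat (carrier's -x); about 0.042 when it touches the foot of a cup that sits in the vee; stop at 0.050. About 3 N of friction, stays where left. While the knob is screwed down its pin blocks the slide
- jaw: the sliding jaw: a steel block, 20 x 50 mm, top 33 mm above the table, that presses on the bottom cup's foot, with the sliding bar and its lug. Its origin is not on the block: it coincides with the carrier's origin when open and moves with the joint jaw_slide
- jaw_lug (a point): the black upright lug on the sliding bar by which the jaw is pulled or pushed: 22 mm along the slide, 16 mm across, from 22 to 64 mm above the table; this point is 10 mm below its top, 82.5 mm behind the jaw face, on the slide's centre line
- lock_knob (a joint): left-hand locking screw, rad: 0 = screwed down, grows as it turns clockwise from above and rises 4 mm per rad; 2.6 = line at the open mark; stop at 3.3. Screwed down, its pin blocks the open jaw; above about 2.1 the jaw can slide; with the jaw shut on a cup it can be screwed down again behind a block on the bar, else it jams on it. Takes about 0.12 N m
- knob_grip (a point): on the knob's axis at gripping height (84 mm over the table when screwed down; rises with it). The grip is an upright bar 52 mm long, 14 mm thick, 30 mm high (top 8 mm above this point) over a 54 mm disc (top 22 mm below it). This point's own x axis points along the bar to the end with the engraved white line
- knob_mark (a point): outer end of the engraved white line on top of the knob bar, 24 mm from the knob's axis
- open_mark (a point): the open mark, one single white stroke on the plate under the knob, 33 mm out, 2.6 rad clockwise (from above) from the lock mark, which is two short white strokes in the direction of the carrier's +y from the knob axis, 34 mm out
- cup1: loose steel cup, 0.14 kg, 60 mm tall. Origin: centre of its underside, z up. Foot 63 mm across up to 28 mm (54 mm at the very bottom), above that 73 mm outside, 67 mm inside; floor 28 mm up. The foot drops into another cup's mouth with 1.7 mm play until the step rests on the rim: each nested cup stands 32 mm above the one below. Handle towards the cup's own +x. Cups are alike; may be absent
- handle1 (a point): on the lug handle of cup 1, 57 mm from the cup axis, 68 mm above its underside. The lug is upright and flat: 12 mm thick, 22 mm long (46 to 68 mm from the axis), 36 to 78 mm above the underside, joined to the wall by a neck 40 to 56 mm up. A lug over the lug of the cup below (when nested) strikes it and keeps the cup from seating
- cup2: loose steel cup, 0.14 kg, 60 mm tall. Origin: centre of its underside, z up. Foot 63 mm across up to 28 mm (54 mm at the very bottom), above that 73 mm outside, 67 mm inside; floor 28 mm up. The foot drops into another cup's mouth with 1.7 mm play until the step rests on the rim: each nested cup stands 32 mm above the one below. Handle towards the cup's own +x. Cups are alike; may be absent
- handle2 (a point): on the lug handle of cup 2, 57 mm from the cup axis, 68 mm above its underside. The lug is upright and flat: 12 mm thick, 22 mm long (46 to 68 mm from the axis), 36 to 78 mm above the underside, joined to the wall by a neck 40 to 56 mm up. A lug over the lug of the cup below (when nested) strikes it and keeps the cup from seating
- cup3: loose steel cup, 0.14 kg, 60 mm tall. Origin: centre of its underside, z up. Foot 63 mm across up to 28 mm (54 mm at the very bottom), above that 73 mm outside, 67 mm inside; floor 28 mm up. The foot drops into another cup's mouth with 1.7 mm play until the step rests on the rim: each nested cup stands 32 mm above the one below. Handle towards the cup's own +x. Cups are alike; may be absent
- handle3 (a point): on the lug handle of cup 3, 57 mm from the cup axis, 68 mm above its underside. The lug is upright and flat: 12 mm thick, 22 mm long (46 to 68 mm from the axis), 36 to 78 mm above the underside, joined to the wall by a neck 40 to 56 mm up. A lug over the lug of the cup below (when nested) strikes it and keeps the cup from seating
- cup4: loose steel cup, 0.14 kg, 60 mm tall. Origin: centre of its underside, z up. Foot 63 mm across up to 28 mm (54 mm at the very bottom), above that 73 mm outside, 67 mm inside; floor 28 mm up. The foot drops into another cup's mouth with 1.7 mm play until the step rests on the rim: each nested cup stands 32 mm above the one below. Handle towards the cup's own +x. Cups are alike; may be absent
- handle4 (a point): on the lug handle of cup 4, 57 mm from the cup axis, 68 mm above its underside. The lug is upright and flat: 12 mm thick, 22 mm long (46 to 68 mm from the axis), 36 to 78 mm above the underside, joined to the wall by a neck 40 to 56 mm up. A lug over the lug of the cup below (when nested) strikes it and keeps the cup from seating
- cup5: loose steel cup, 0.14 kg, 60 mm tall. Origin: centre of its underside, z up. Foot 63 mm across up to 28 mm (54 mm at the very bottom), above that 73 mm outside, 67 mm inside; floor 28 mm up. The foot drops into another cup's mouth with 1.7 mm play until the step rests on the rim: each nested cup stands 32 mm above the one below. Handle towards the cup's own +x. Cups are alike; may be absent
- handle5 (a point): on the lug handle of cup 5, 57 mm from the cup axis, 68 mm above its underside. The lug is upright and flat: 12 mm thick, 22 mm long (46 to 68 mm from the axis), 36 to 78 mm above the underside, joined to the wall by a neck 40 to 56 mm up. A lug over the lug of the cup below (when nested) strikes it and keeps the cup from seating
- tape_roll: bystander, leave alone: a roll of paper tape, 54 mm across, 18 mm high; origin at its underside
- occluder: bystander, leave alone: a flat black eye-occluder paddle, 156 mm long, 7 mm thick; origin at its underside
- spectacle_case: bystander, leave alone: a grey spectacle case, 160 x 62 x 34 mm; origin at its underside
- drop_bottle: bystander, leave alone: a small bottle, 34 mm across, 75 mm tall; origin at its underside
- pen_torch: bystander, leave alone: a metal pen torch, about 155 mm long, 16 mm thick; origin at its underside
There are look-alikes about, which are no part of the job. Leave any blue or purple look-alike of the cup1 alone.

How it is judged (in metres and radians):
On the way, in this order (a step that is already met when the one before it is completed fails the run):
1. the lock knob is unscrewed clockwise until its line is at the open mark (within 0.3 rad) (value of joint lock_knob between 2.3 and 2.9 rad), for 0.3 s.
2. the jaw is slid shut and presses on the bottom cup with more than 3 N (value of joint jaw_slide above 0.036 m and (contact force between jaw and cup1 above 3 N or contact force between jaw and cup2 above 3 N or contact force between jaw and cup3 above 3 N or contact force between jaw and cup4 above 3 N or contact force between jaw and cup5 above 3 N)), for 0.2 s.
At the end, for the whole second after the job is handed in: all cups upright (0.08 rad), at rest, within 9 mm of the seat axis, at nested heights (multiples of 32 mm over the plate, -4/+5 mm); handle points over 45 mm apart seen from above; jaw joint 0.038 to 0.046; lock knob below 0.5 rad (horizontal distance between each of cup1, cup2, cup3, cup4, cup5 and seat below 0.009 m and angle between each of cup1, cup2, cup3, cup4, cup5's own z axis and vertical below 0.08 rad and (z of cup1 in the frame of seat between -0.004 and 0.005 m or z of cup1 in the frame of seat between 0.028 and 0.037 m or z of cup1 in the frame of seat between 0.06 and 0.069 m or z of cup1 in the frame of seat between 0.092 and 0.101 m or z of cup1 in the frame of seat between 0.124 and 0.133 m) and linear speed of each of cup1, cup2, cup3, cup4, cup5 below 0.02 m/s and horizontal distance between handle1 and handle2 above 0.045 m and horizontal distance between each of handle1, handle2 and handle3 above 0.045 m and horizontal distance between each of handle1, handle2, handle3 and handle4 above 0.045 m and horizontal distance between each of handle1, handle2, handle3, handle4 and handle5 above 0.045 m and (z of cup2 in the frame of seat between -0.004 and 0.005 m or z of cup2 in the frame of seat between 0.028 and 0.037 m or z of cup2 in the frame of seat between 0.06 and 0.069 m or z of cup2 in the frame of seat between 0.092 and 0.101 m or z of cup2 in the frame of seat between 0.124 and 0.133 m) and (z of cup3 in the frame of seat between -0.004 and 0.005 m or z of cup3 in the frame of seat between 0.028 and 0.037 m or z of cup3 in the frame of seat between 0.06 and 0.069 m or z of cup3 in the frame of seat between 0.092 and 0.101 m or z of cup3 in the frame of seat between 0.124 and 0.133 m) and (z of cup4 in the frame of seat between -0.004 and 0.005 m or z of cup4 in the frame of seat between 0.028 and 0.037 m or z of cup4 in the frame of seat between 0.06 and 0.069 m or z of cup4 in the frame of seat between 0.092 and 0.101 m or z of cup4 in the frame of seat between 0.124 and 0.133 m) and (z of cup5 in the frame of seat between -0.004 and 0.005 m or z of cup5 in the frame of seat between 0.028 and 0.037 m or z of cup5 in the frame of seat between 0.06 and 0.069 m or z of cup5 in the frame of seat between 0.092 and 0.101 m or z of cup5 in the frame of seat between 0.124 and 0.133 m) and value of joint jaw_slide between 0.038 and 0.046 m and value of joint lock_knob below 0.5 rad); the robot touches nothing.
It fails at once if one of the bystanders is pushed more than 60 mm (distance of any of tape_roll, occluder, spectacle_case, drop_bottle, pen_torch from where it was at the start of the episode above 0.06 m).
Of cup1, cup2, cup3, cup4, cup5 only 3 to 5 are there at a start; the rules pass over those that are not, and their reading is None.
At some moment in a run one of cup1, cup2, cup3, cup4, cup5 may be knocked a few centimetres aside while the robot is not near it.
It also fails if it takes over 210 s, if anything falls off the work surface, if the arm or the gripper's body presses on something with over 40 N, if the wrist force passes 120 N, or if a joint passes its speed limit or range.

## Robot

A 6-joint arm with a two-finger parallel gripper is mounted at the origin on the work surface. World frame = base frame: x ahead of the robot, y to its left, z up, the work surface at z = 0. Lengths are in m, angles in degrees, forces in N, time in s.
With the tool pointing down it reaches from about 0.3 to 0.75 m from the base axis. Payload 8.5 kg.
Tool frame: the origin (TCP) lies midway between the tips of the shut fingers; the grasp point (between the pads) lies 19 mm behind it (env.hold_point_z is the distance from the TCP to the grasp point, in m); z points along the fingers, y is the line along which they close (so a half turn about z gives the same grasp; the last joint's range is limited). The gripper opens to 85 mm and grips with 20 to 120 N. Pads are 22 mm wide; open, the fingers measure 114 mm over their backs; the gripper's body (76 mm by 85 mm) begins 54 mm behind the grasp point. The pads swing forward as they close: fully open they stand 13 mm farther back than shut.
Start: joints at [-77.596, 21.807, 74.336, -0, 83.858, -12.336], TCP at [0.23, -0.5, 0.211] pointing down, gripper open.
Joint ranges: [-178.18, 178.18], [-50.72, 133.34], [12.68, 142.11], [-81.47, 261.47], [9.98, 163.14], [-165.26, 165.26]. Speed limits (degrees/s): [136.94, 136.94, 180, 180, 180, 180].

## Interface

Orientations are given as a 3x3 rotation matrix whose columns are the frame's x, y, z axes.
In Python, from rig import observe, get_image, camera_info, env gives the robot as it stands.
- The arm moves only by the tool drive_tool, never from a script. Its arguments are lists of equal length, an entry for each row: "offset": the shift along the tool's x, y, z in units of 40 mm (1.0 is 40 mm), a list of three; "turn": the turn, a rotation vector about the tool's x, y, z in units of 6 degrees (1.0 is 6 degrees), a list of three; "hand": the opening, from 0 (shut) to 1 (fully open). A call has exactly 10 rows; each row shifts and turns the commanded pose from where the row before left it, along the tool's axes as they then stand; what a row does not reach is not made up. A row lasts 1/8 s, in which the tool goes at most 62.5 mm and 10.7 degrees, less where a joint would pass 70% of its speed; a pose out of reach is approached as far as the arm can. A call is refused whole if a number of a shift passes 1 or a number of a turn 1, either way. A call with a gripper value outside its range is refused whole. The fingers move at their own pace and stop on an object; "newtons" is the grip in N (left out, the last holds). Time passes only in rows, so rows that do not move let the fingers close, or fill a call up. It gives the time, the measured TCP pose, the force, the opening and the grip force at its end, in the units of the state.
- observe(): the state, without advancing time (a new reading comes with each control period).
- get_image(name): name is "scene" or "top" or "wrist"; returns the picture (384x512x3 uint8, blue, green, red); there is no depth.
- camera_info(name): a dict with "fx", "fy", "cx", "cy" (pixels), "k1" (the pictures are not rectified: a ray, as slopes to the right and down, at radius r is drawn at 1 + k1 r^2 times it, then the intrinsics apply), "world_to_cam" (4x4, takes a point from world to camera coordinates). Camera axes: x right, y down, z forward; pixel columns grow to the right and rows downward; lengths in m; the calibration is good to about 2 mm. A picture is of the moment at which its call begins: read the wrist's pose just before it. camera_info takes no time and is no camera call; for the wrist camera it gives the pose at the moment of the call.
- env.close_job(): hands the job in; it is judged then, once.
The state is a dict: "time_s": time; "q": joint angles; "qvel": joint speeds; "joint_efforts": joint torques, N m; "position": TCP position; "tool_rot": TCP orientation; "ft_force": force on the tool from outside, world axes, zero at the start; "wrist_torque": the same for the moment, N m; "grip_width": finger opening in m; "gripper_force": force on a finger pad.
Only numpy, scipy, OpenCV 4.12 (cv2) and the standard library are available. Lean on these libraries where they do the work, as an engineer would, in place of code of your own. Each camera call takes 0.05 s, during which the arm holds its last target. There are 200 camera calls.

## Working session

There is one attempt and no reset: what is moved stays moved. The work goes in short steps, Python scripts to look and compute and a tool call to move; the robot and the scene stay as the last step left them, time stands still between calls to the robot, and variables do not carry over. Pictures are saved under pics/ and viewed, at most 14 in all, crops included, and the job is handed in when it is done.

Besides the shell and the picture viewer there is one more tool, called after ">>>" as name(argument=value, ...), one argument or row to a line, values as JSON. drive_tool: Moves the arm, as the interface text tells. Its arguments: {"type":"object","properties":{"offset":{"type":"array"},"turn":{"type":"array"},"hand":{"type":"array"},"newtons":{"type":"number"}},"required":["offset","turn","hand"]}

```bash
ls; mkdir -p pics; python3 - <<'E'
from rig import *
import cv2
for n in("scene","top"):
    cv2.imwrite(f"pics/{n}0.png",get_image(n)); c=camera_info(n); print(n,c)
o=observe();print(o["time_s"],o["position"],o["tool_rot"],o["grip_width"],env.hold_point_z)
E
```

```text
pics
scene {'fx': 388.5348283628304, 'fy': 388.5348283628304, 'cx': 253.8727742363868, 'cy': 186.90611620679917, 'k1': -0.06857088748774173, 'world_to_cam': array([[ 0.63691939,  0.77077376,  0.01554024, -0.27604197],
       [ 0.54305292, -0.43425493, -0.7186906 , -0.24673689],
       [-0.54719943,  0.46618715, -0.69515633,  1.41822705],
       [ 0.        ,  0.        ,  0.        ,  1.        ]])}
top {'fx': 423.89306690796946, 'fy': 423.89306690796946, 'cx': 253.04132104871582, 'cy': 198.5522117229707, 'k1': -0.05108891239241512, 'world_to_cam': array([[ 2.14324485e-02, -9.99770160e-01,  5.26972936e-04,
        -7.86278066e-02],
       [-9.76657712e-01, -2.10496539e-02, -2.13767692e-01,
         5.03117790e-01],
       [ 2.13729652e-01,  4.06689285e-03, -9.76884382e-01,
         1.18368562e+00],
       [ 0.00000000e+00,  0.00000000e+00,  0.00000000e+00,
         1.00000000e+00]])}
0.1 [ 0.23010927 -0.4992376   0.21039956] [[ 9.08224216e-01  4.18483818e-01 -2.60498463e-04]
 [ 4.18483805e-01 -9.08223418e-01  1.23596945e-03]
 [ 2.80642410e-04 -1.23155177e-03 -9.99999202e-01]] 0.08521053672059913 0.0187
```

```bash
python3 -c "
import cv2
a=cv2.imread('pics/top0.png');cv2.imwrite('pics/top0b.png',cv2.resize(a,(800,600),interpolation=cv2.INTER_CUBIC))"
```

```text
(no output)
```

View pics/top0b.png

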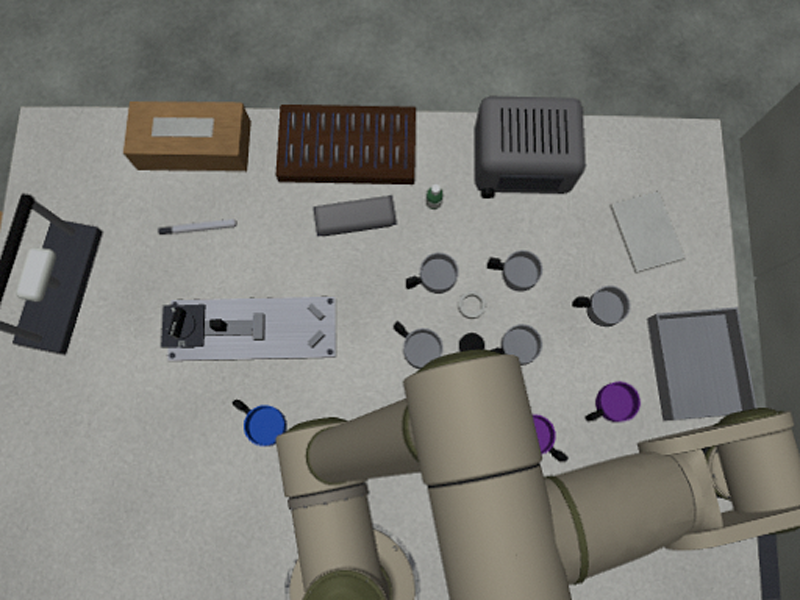

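View pics/scene0.png

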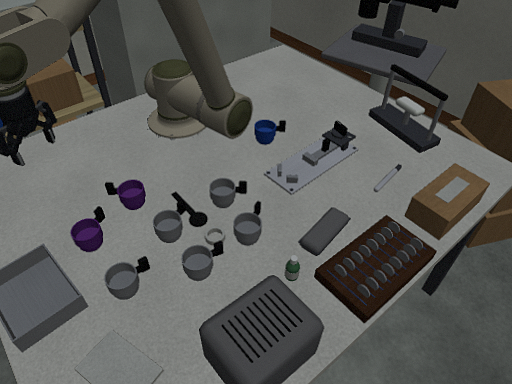

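The top view (in 800x600) shows five steel cups at about (438,272), (521,270), (607,305), (422,347) and (520,344). Blue (265,425) and purple (540,435), (617,402) are look-alikes, so I leave them. The carrier is at left: knob (180,325), lug (218,325), vee (316,325), with its +x pointing to image left, i.e. world +y.

```bash
cat > h.py <<'E'
import numpy as np, cv2
from rig import *
def K(n):
    c=camera_info(n); return c,np.array([[c["fx"],0,c["cx"]],[0,c["fy"],c["cy"]],[0,0,1]]),np.array([c["k1"],0,0,0.])
def proj(n,P,c=None):
    c,k,d=c or K(n); W=c["world_to_cam"]; R,_=cv2.Rodrigues(W[:3,:3])
    return cv2.projectPoints(np.array(P,float).reshape(-1,3),R,W[:3,3],k,d)[0].reshape(-1,2)
def plane(n,uv,z,c=None):
    c,k,d=c or K(n); W=c["world_to_cam"]; R=W[:3,:3]; o=-R.T@W[:3,3]
    u=cv2.undistortPoints(np.array(uv,float).reshape(-1,1,2),k,d).reshape(-1,2)
    r=np.c_[u,np.ones(len(u))]@R
    return o+r*((z-o[2])/r[:,2])[:,None]
def cups(im,verbose=True):
    """steel cups in the top view: grey blobs darker than the table, with their black lug"""
    hsv=cv2.cvtColor(im,cv2.COLOR_BGR2HSV); out=[]
    cc=K("top")
    m=((hsv[...,2]>55)&(hsv[...,2]<150)&(hsv[...,1]<60)).astype(np.uint8)
    m=cv2.morphologyEx(m,cv2.MORPH_OPEN,np.ones((7,7),np.uint8))
    cs,_=cv2.findContours(m,cv2.RETR_EXTERNAL,cv2.CHAIN_APPROX_NONE)
    for c in cs:
        a=cv2.contourArea(c)
        if 250<a<900 and len(c)>20:
            (x,y),(p,q),t=cv2.fitEllipse(c); out.append((x,y,p,q,a))
    return out
E
python3 - <<'E'
from h import *
im=cv2.imread('pics/top0.png')
for o in cups(im): print(np.round(o,1), plane("top",o[:2],.05).round(3))
hsv=cv2.cvtColor(im,cv2.COLOR_BGR2HSV)
r=im[155:240,245:420];g=im[180:240,95:225]
cv2.imwrite('pics/c1.png',np.vstack([cv2.resize(r,(790,384),interpolation=cv2.INTER_CUBIC)]))
cv2.imwrite('pics/c2.png',cv2.resize(g,(780,360),interpolation=cv2.INTER_CUBIC))
print(im[174,280],im[150,320],im[180,280])
E
```

```text
[504.5 360.1  14.7  55.2 552. ] [[ 0.062 -0.775  0.05 ]]
[269.5 223.1  21.2  25.6 413.5] [[ 0.434 -0.117  0.05 ]]
[158.8 208.4  14.5  28.4 259.5] [[0.47  0.207 0.05 ]]
[389.6 196.1  18.7  25.2 358.5] [[ 0.522 -0.471  0.05 ]]
[280.2 175.1  18.8  25.  363. ] [[ 0.579 -0.147  0.05 ]]
[333.3 173.5  19.   23.  339.5] [[ 0.587 -0.305  0.05 ]]
[226.3 136.6  19.2  64.9 881. ] [[0.696 0.017 0.05 ]]
[120 115 114] [159 163 162] [117 113 109]
```

View pics/c1.png

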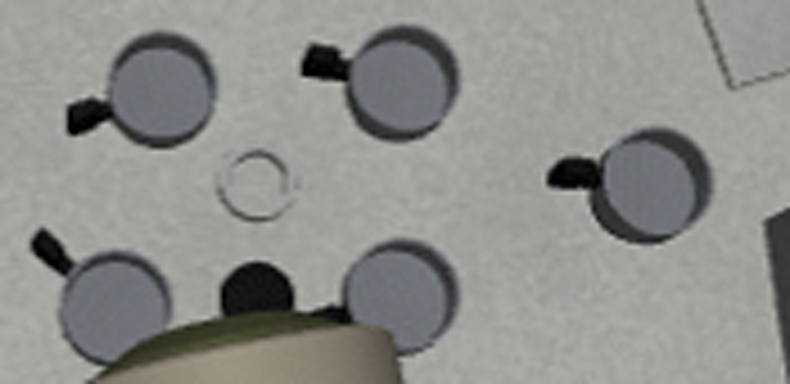

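View pics/c2.png

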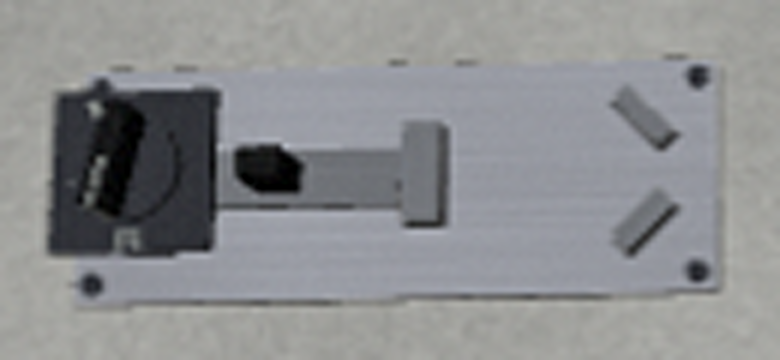

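The cup crop shows the handles pointing left or upper-left at crop (88,116), (323,62), (573,173), (48,250) and (330,315). Carrier crop: double lock mark at (127,240), open mark at (95,105), knob axis about (118,155), lug (268,168), vee blocks (645,118)/(645,222). I'll fit the carrier pose from the plate edges.

```bash
python3 - <<'E'
from h import *
im=cv2.imread('pics/top0.png').astype(int)
m=((im[...,0]-im[...,2]>12)&(im[...,0]>125)).astype(np.uint8)
m[:, :95]=0; m[:,225:]=0
m=cv2.morphologyEx(m,cv2.MORPH_CLOSE,np.ones((3,3),np.uint8))
cs,_=cv2.findContours(m,cv2.RETR_EXTERNAL,cv2.CHAIN_APPROX_NONE)
c=max(cs,key=cv2.contourArea).reshape(-1,2)
P=plane("top",c,.01)[:,:2]
r=cv2.minAreaRect((P*1000).astype(np.float32)); print(r); print(cv2.boxPoints(r))
b=np.array([[698,76],[698,271],[92,285]])/6+[95,180]
print(plane("top",b,.01))
# lock marks, open mark, lug top, knob top
print(plane("top",np.array([[127,240],[95,105]])/6+[95,180],.03))
print("lug",plane("top",np.array([[262,155]])/6+[95,180],.064))
print("vee",plane("top",np.array([[645,113],[645,215]])/6+[95,180],.033))
c,k,d=K("wrist"); W=c["world_to_cam"];R=W[:3,:3];o=-R.T@W[:3,3]; s=observe();T=s["tool_rot"]
print("cam in tool",T.T@(o-s["position"])); print("cam axes in tool\n",(R@T).T.round(3),k)
E
```

```text
((289.2167053222656, 176.59970092773438), (71.36711120605469, 76.94254302978516), 47.25133514404297)
[[236.74437 176.50958]
 [293.24622 124.28222]
 [341.68903 176.68982]
 [285.1872  228.91718]]
[[0.52998332 0.05948788 0.01      ]
 [0.43031177 0.05527588 0.01      ]
 [0.41627472 0.35865042 0.01      ]]
[[0.43626207 0.33635068 0.03      ]
 [0.50407627 0.35865937 0.03      ]]
lug [[0.47386636 0.26299738 0.064     ]]
vee [[0.50528417 0.08255238 0.033     ]
 [0.45402154 0.08015739 0.033     ]]
cam in tool [ 0.07713385 -0.00073838 -0.1629634 ]
cam axes in tool
 [[-0.    -0.953 -0.302]
 [ 1.    -0.     0.   ]
 [-0.    -0.302  0.953]] [[298.71487734   0.         250.4156179 ]
 [  0.         298.71487734 192.28745806]
 [  0.           0.           1.        ]]
```

```bash
cat >> h.py <<'E'
X=np.array([-.0440,.9990]);Y=np.array([-.9990,-.0440]);O=np.array([.4778,.1093])  # carrier frame
def car(x,y): return O+x*X+y*Y
def plan(xyz,yaw,long=0):
    """totals for: turn about tool z first, then shift along the turned tool axes"""
    s=observe();T=s["tool_rot"];p=s["position"]
    y0=np.degrees(np.arctan2(T[1,0],T[0,0])); d=(yaw-y0+180)%360-180
    if long: d-=np.sign(d)*360
    a=np.radians(yaw); N=np.array([[np.cos(a),np.sin(a),0],[np.sin(a),-np.cos(a),0],[0,0,-1]])
    az=lambda v:np.degrees(np.arctan2(v[1],v[0]))
    dq1=(az(xyz)-az(p)+180)%360-180
    off=N.T@(np.array(xyz)-p)/.04
    print(f"t={s['time_s']:.1f} pos {p.round(4)} yaw {y0:.1f} q6 {s['q'][5]:.0f} -> ~{s['q'][5]+dq1-d:.0f}; turn z units {-d/6:.2f}; offset units {off.round(3)}; grip {s['grip_width']:.4f} F {np.round(s['ft_force'],1)}")
def turn_left(d): pass
E
python3 - <<'E'
from h import *
k=car(.222,0);print(k); plan([k[0]-.0,k[1],.23],182.5)
E
```

```text
[0.468032 0.331078]
t=0.1 pos [ 0.2301 -0.4992  0.2104] yaw 24.7 q6 -12 -> ~-70; turn z units -26.29; offset units [-6.848 20.479 -0.49 ]; grip 0.0852 F [-0.7 -0.5 -0.3]
```

>>> drive_tool(
  offset=[
    [0.82,-0.96,-0.05],
    [0.82,-0.96,-0.05],
    [0.82,-0.96,-0.05],
    [0.82,-0.96,-0.05],
    [0.82,-0.96,-0.05],
    [0.82,-0.96,-0.05],
    [0.82,-0.96,-0.05],
    [0.82,-0.96,-0.05],
    [0.82,-0.96,-0.05],
    [0.82,-0.96,-0.05],
  ],
  turn=[
    [0,0,0],
    [0,0,0],
    [0,0,0],
    [0,0,0],
    [0,0,0],
    [0,0,0],
    [0,0,0],
    [0,0,0],
    [0,0,0],
    [0,0,0],
  ],
  hand=[0.5,0.5,0.5,0.5,0.5,0.5,0.5,0.5,0.5,0.5],
)

```text
time_s: 1.35
position: [0.3674, -0.0118, 0.231]
tool_rot: [[0.908, 0.418, 0.0], [0.418, -0.908, -0.0], [0.0, 0.0, -1.0]]
ft_force: [0.4, -0.2, -0.1]
grip_width: 0.0426
gripper_force: 0.0
```

>>> drive_tool(
  offset=[
    [0.82,-0.96,0],
    [0.82,-0.96,0],
    [0.82,-0.96,0],
    [0.82,-0.96,0],
    [0.82,-0.96,0],
    [0.82,-0.96,0],
    [0.82,-0.96,0],
    [0,0,0],
    [0,0,0],
    [0,0,0],
  ],
  turn=[
    [0,0,0],
    [0,0,0],
    [0,0,0],
    [0,0,0],
    [0,0,0],
    [0,0,0],
    [0,0,0],
    [0,0,-1],
    [0,0,-1],
    [0,0,-1],
  ],
  hand=[0.5,0.5,0.5,0.5,0.5,0.5,0.5,0.5,0.5,0.5],
)

```text
time_s: 2.6
position: [0.4632, 0.3268, 0.2304]
tool_rot: [[0.732, 0.681, -0.001], [0.681, -0.732, -0.0], [-0.001, -0.0, -1.0]]
ft_force: [0.6, 0.3, 0.2]
grip_width: 0.0429
gripper_force: 0.0
```

>>> drive_tool(
  offset=[
    [0,0,0],
    [0,0,0],
    [0,0,0],
    [0,0,0],
    [0,0,0],
    [0,0,0],
    [0,0,0],
    [0,0,0],
    [0,0,0],
    [0,0,0],
  ],
  turn=[
    [0,0,-1],
    [0,0,-1],
    [0,0,-1],
    [0,0,-1],
    [0,0,-1],
    [0,0,-1],
    [0,0,-1],
    [0,0,-1],
    [0,0,-1],
    [0,0,-1],
  ],
  hand=[0.5,0.5,0.5,0.5,0.5,0.5,0.5,0.5,0.5,0.5],
)

```text
time_s: 3.85
position: [0.4632, 0.3267, 0.2305]
tool_rot: [[-0.224, 0.975, -0.001], [0.975, 0.224, -0.0], [-0.0, -0.001, -1.0]]
ft_force: [0.3, 0.3, 0.1]
grip_width: 0.0427
gripper_force: 0.0
```

>>> drive_tool(
  offset=[
    [0,0,0],
    [0,0,0],
    [0,0,0],
    [0,0,0],
    [0,0,0],
    [0,0,0],
    [0,0,0],
    [0,0,0],
    [0,0,0],
    [0,0,0],
  ],
  turn=[
    [0,0,-1],
    [0,0,-1],
    [0,0,-1],
    [0,0,-1],
    [0,0,-1],
    [0,0,-1],
    [0,0,-1],
    [0,0,-1],
    [0,0,-1],
    [0,0,-1],
  ],
  hand=[0.5,0.5,0.5,0.5,0.5,0.5,0.5,0.5,0.5,0.5],
)

```text
time_s: 5.1
position: [0.4632, 0.3267, 0.2305]
tool_rot: [[-0.956, 0.293, -0.001], [0.293, 0.956, -0.0], [0.001, -0.001, -1.0]]
ft_force: [0.9, -0.1, 0.1]
grip_width: 0.0427
gripper_force: 0.0
```

>>> drive_tool(
  offset=[
    [0,0,0],
    [0,0,0],
    [0,0,0],
    [0,0,0],
    [0,0,0],
    [0,0,0],
    [0,0,0],
    [0,0,0],
    [0,0,0],
    [0,0,0],
  ],
  turn=[
    [0,0,-1],
    [0,0,-1],
    [0,0,-1],
    [0,0,-0.3],
    [0,0,0],
    [0,0,0],
    [0,0,0],
    [0,0,0],
    [0,0,0],
    [0,0,0],
  ],
  hand=[0.5,0.5,0.5,0.5,0.5,0.5,0.5,0.5,0.5,0.5],
)

```text
time_s: 6.35
position: [0.4634, 0.3267, 0.2309]
tool_rot: [[-0.999, -0.044, 0.0], [-0.044, 0.999, 0.0], [-0.0, 0.0, -1.0]]
ft_force: [0.7, -0.7, 0.4]
grip_width: 0.0428
gripper_force: 0.0
```

```bash
python3 - <<'E'
from h import *
k=car(.222,0)
im=get_image("wrist");cc=K("wrist"); plan([k[0],k[1],.07],182.5)
P=[[*k,.092],[*car(.222,.024),.092],[*car(.156,0),.064],[*car(.222,.034),.03]]
print(proj("wrist",P,cc).round())
cv2.imwrite("pics/w1.png",im)
E
```

```text
t=6.4 pos [0.4634 0.3267 0.2309] yaw -177.5 q6 -69 -> ~-69; turn z units 0.01; offset units [-0.121  0.103  4.023]; grip 0.0426 F [-0.  -0.3  0.3]
[[254. 180.]
 [254. 158.]
 [196. 174.]
 [253. 140.]]
```

View pics/w1.png

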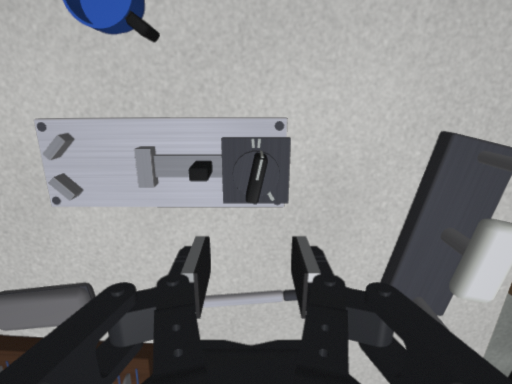

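The wrist view shows the knob bar from about (262,153) to (252,200), white line in its upper half, lock mark (256,142), open mark (272,197). The bar looks turned clockwise from the lock mark, so I'll measure it.

```bash
python3 - <<'E'
from h import *
im=cv2.imread("pics/w1.png");c=im[130:210,190:300]
cv2.imwrite("pics/w1c.png",cv2.resize(c,(770,560),interpolation=cv2.INTER_CUBIC))
E
```

```text
(no output)
```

View pics/w1c.png

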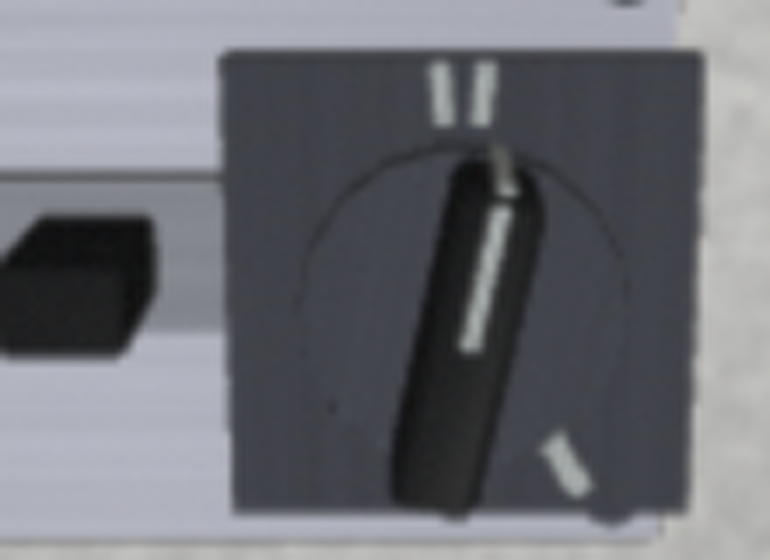

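```bash
python3 - <<'E'
from h import *
s=1/7
px=np.array([[470,350],[503,205],[441,95],[484,95],[565,465],[75,285]])*s+[190,130]
cc=K("wrist")
a=plane("wrist",px[:2],.092,cc);print(a, np.degrees(np.arctan2(*(a[1]-a[0])[[1,0]])), np.linalg.norm(a[1]-a[0]))
e=a[1]; d=(a[1]-a[0])/np.linalg.norm(a[1]-a[0]); k=e-.024*d; print("axis",k,car(.222,0))
for z in (.01,.03,.05): print(z,plane("wrist",px[2:5],z,cc)[:,:2].round(4).tolist())
# lug top face centre (crop) 
print(plane("wrist",np.array([[105,240]])*s+[190,130],.064,cc),car(.156,0))
plan([k[0],k[1],.071],np.degrees(np.arctan2(d[1],d[0])))
E
```

```text
[[0.46764061 0.33446633 0.092     ]
 [0.44544278 0.33817788 0.092     ]] 170.5077787692268 0.022505983349012083
axis [0.46911417 0.33421995 0.092     ] [0.468032 0.331078]
0.01 [[0.4419, 0.3296], [0.4416, 0.3375], [0.5123, 0.3569]]
0.03 [[0.4389, 0.3293], [0.4386, 0.3368], [0.5057, 0.3552]]
0.05 [[0.436, 0.329], [0.4357, 0.3361], [0.499, 0.3535]]
[[0.45954624 0.27582966 0.064     ]] [0.470936 0.265144]
t=6.4 pos [0.4634 0.3267 0.2309] yaw -177.5 q6 -69 -> ~-57; turn z units 2.00; offset units [-0.11   0.208  3.998]; grip 0.0426 F [-0.  -0.3  0.3]
```

>>> drive_tool(
  offset=[
    [0,0,0],
    [0,0,0],
    [-0.1,0.19,0],
    [0,0,0.8],
    [0,0,0.8],
    [0,0,0.8],
    [0,0,0.8],
    [0,0,0.5],
    [0,0,0.3],
    [0,0,0.07],
  ],
  turn=[
    [0,0,1],
    [0,0,1],
    [0,0,0],
    [0,0,0],
    [0,0,0],
    [0,0,0],
    [0,0,0],
    [0,0,0],
    [0,0,0],
    [0,0,0],
  ],
  hand=[0.5,0.5,0.5,0.5,0.5,0.5,0.5,0.5,0.5,0.5],
)

```text
time_s: 7.65
position: [0.4687, 0.3337, 0.0677]
tool_rot: [[-0.987, 0.163, -0.001], [0.163, 0.987, -0.0], [0.0, -0.0, -1.0]]
ft_force: [0.3, 0.5, 0.2]
grip_width: 0.043
gripper_force: 0.0
```

>>> drive_tool(
  offset=[
    [0,0,0],
    [0,0,0],
    [0,0,0],
    [0,0,0],
    [0,0,0],
    [0,0,0],
    [0,0,0],
    [0,0,0],
    [0,0,0],
    [0,0,0],
  ],
  turn=[
    [0,0,0],
    [0,0,0],
    [0,0,0],
    [0,0,0],
    [0,0,0],
    [0,0,0],
    [0,0,0],
    [0,0,0],
    [0,0,0],
    [0,0,0],
  ],
  hand=[0.4,0.3,0.15,0.1,0.1,0.1,0.1,0.1,0.1,0.1],
  newtons=50,
)

```text
time_s: 8.9
position: [0.4688, 0.3332, 0.0689]
tool_rot: [[-0.986, 0.164, 0.001], [0.164, 0.986, -0.0], [-0.001, -0.0, -1.0]]
ft_force: [-1.0, -3.4, 5.8]
grip_width: 0.0118
gripper_force: 48.9
```

>>> drive_tool(
  offset=[
    [0,0,-0.03],
    [0,0,-0.02],
    [0,0,-0.01],
    [0,0,-0.01],
    [0,0,-0.01],
    [0,0,-0.01],
    [0,0,-0.01],
    [0,0,-0.01],
    [0,0,-0.01],
    [0,0,-0.01],
  ],
  turn=[
    [0,0,0],
    [0,0,1],
    [0,0,1],
    [0,0,1],
    [0,0,1],
    [0,0,1],
    [0,0,1],
    [0,0,1],
    [0,0,1],
    [0,0,1],
  ],
  hand=[0.1,0.1,0.1,0.1,0.1,0.1,0.1,0.1,0.1,0.1],
)

```text
time_s: 10.15
position: [0.4688, 0.3334, 0.0728]
tool_rot: [[-0.444, 0.896, 0.0], [0.896, 0.444, -0.0], [-0.0, -0.0, -1.0]]
ft_force: [2.1, -1.6, -3.5]
grip_width: 0.0116
gripper_force: 49.2
```

>>> drive_tool(
  offset=[
    [0,0,-0.01],
    [0,0,-0.01],
    [0,0,-0.01],
    [0,0,-0.01],
    [0,0,-0.01],
    [0,0,-0.01],
    [0,0,-0.01],
    [0,0,-0.01],
    [0,0,-0.01],
    [0,0,-0.01],
  ],
  turn=[
    [0,0,1],
    [0,0,1],
    [0,0,1],
    [0,0,1],
    [0,0,1],
    [0,0,1],
    [0,0,1],
    [0,0,1],
    [0,0,1],
    [0,0,1],
  ],
  hand=[0.1,0.1,0.1,0.1,0.1,0.1,0.1,0.1,0.1,0.1],
)

```text
time_s: 11.4
position: [0.4692, 0.3334, 0.077]
tool_rot: [[0.554, 0.832, 0.001], [0.832, -0.554, -0.0], [0.0, 0.001, -1.0]]
ft_force: [3.0, -1.9, -4.4]
grip_width: 0.0114
gripper_force: 49.2
```

>>> drive_tool(
  offset=[
    [0,0,-0.01],
    [0,0,-0.01],
    [0,0,-0.01],
    [0,0,-0.01],
    [0,0,0],
    [0,0,0],
    [0,0,0],
    [0,0,0],
    [0,0,0],
    [0,0,0],
  ],
  turn=[
    [0,0,1],
    [0,0,1],
    [0,0,1],
    [0,0,0.8],
    [0,0,0],
    [0,0,0],
    [0,0,0],
    [0,0,0],
    [0,0,0],
    [0,0,0],
  ],
  hand=[0.1,0.1,0.1,0.1,0.1,0.1,0.1,0.1,0.1,0.1],
)

```text
time_s: 12.65
position: [0.4693, 0.3333, 0.0787]
tool_rot: [[0.831, 0.557, 0.001], [0.557, -0.831, -0.0], [0.001, 0.001, -1.0]]
ft_force: [4.6, -2.1, -4.0]
grip_width: 0.0116
gripper_force: 49.1
```

```bash
python3 - <<'E'
from h import *
s=observe();T=s["tool_rot"];print(s["position"],np.degrees(np.arctan2(T[1,0],T[0,0])),s["q"],s["ft_force"],s["wrist_torque"])
E
```

```text
[0.46928415 0.33334441 0.07865663] 33.84145179240737 [ 2.36285922e+01  3.14726605e+01  8.14766766e+01 -4.35149140e-02
  6.69972542e+01  7.98041457e+01] [ 4.64683648 -2.1189609  -4.00515486] [-0.50058819 -0.87028567 -0.00669508]
```

>>> drive_tool(
  offset=[
    [0,0,0],
    [0,0,0],
    [0,0,0],
    [0,0,-0.5],
    [0,0,-1],
    [0,0,-1],
    [0,0,-1],
    [0,0,-0.6],
    [0,0,0],
    [0,0,0],
  ],
  turn=[
    [0,0,0],
    [0,0,0],
    [0,0,0],
    [0,0,0],
    [0,0,0],
    [0,0,0],
    [0,0,0],
    [0,0,0],
    [0,0,0],
    [0,0,0],
  ],
  hand=[0.5,0.5,0.5,0.5,0.5,0.5,0.5,0.5,0.5,0.5],
)

```text
time_s: 13.9
position: [0.4681, 0.3335, 0.2417]
tool_rot: [[0.831, 0.556, -0.002], [0.556, -0.831, -0.001], [-0.002, -0.0, -1.0]]
ft_force: [-0.3, -0.1, 0.0]
grip_width: 0.0429
gripper_force: 0.0
```

```bash
python3 - <<'E'
from h import *
im=get_image("wrist");cc=K("wrist");cv2.imwrite("pics/w2.png",im)
t=get_image("top");cv2.imwrite("pics/t2.png",t)
p=proj("wrist",[[.469,.3335,.1025]],cc)[0].astype(int);print(p)
a=cv2.resize(im[p[1]-45:p[1]+45,p[0]-55:p[0]+55],(440,360),interpolation=cv2.INTER_CUBIC)
# cups region and carrier of top
b=cv2.resize(t[150:255,95:425],(790,251),interpolation=cv2.INTER_CUBIC)
o=np.zeros((360+251,790,3),np.uint8);o[:360,:440]=a;o[360:]=b;
cv2.imwrite("pics/v2.png",o[:600])
for o in cups(t): print(np.round(o,1), plane("top",o[:2],.05).round(3))
E
```

```text
[251 174]
[441.5 373.8  20.9  33.9 471.5] [[ 0.026 -0.594  0.05 ]]
[193.1 365.8  19.4  55.1 689. ] [[0.036 0.085 0.05 ]]
[270.4 223.5  21.8  26.6 448. ] [[ 0.433 -0.12   0.05 ]]
[332.9 220.9  20.7  25.9 418. ] [[ 0.444 -0.301  0.05 ]]
[158.9 208.6  15.3  28.  265.5] [[0.47  0.207 0.05 ]]
[388.5 195.9  18.   23.1 323. ] [[ 0.522 -0.467  0.05 ]]
[280.3 175.1  18.7  25.1 365. ] [[ 0.579 -0.147  0.05 ]]
[333.4 173.5  18.7  23.4 339.5] [[ 0.587 -0.305  0.05 ]]
[225.6 136.7  18.9  62.5 844. ] [[0.696 0.019 0.05 ]]
```

View pics/v2.png

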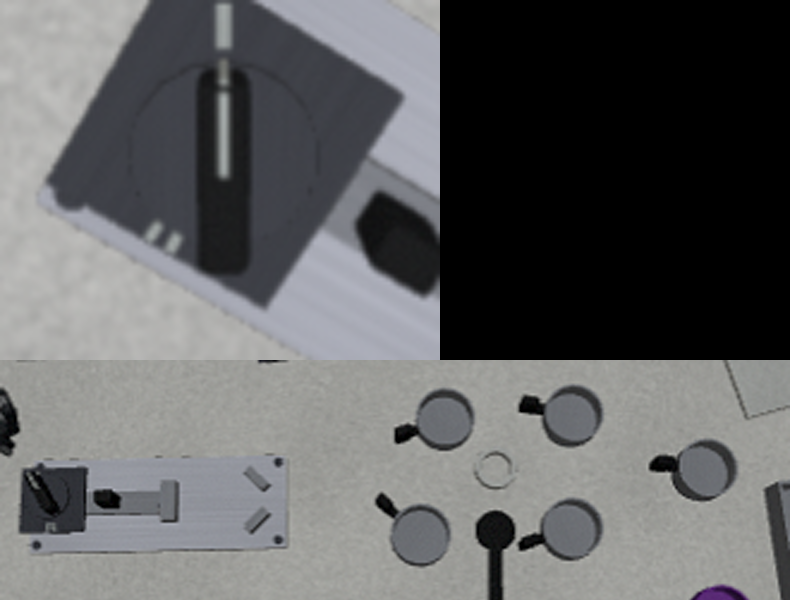

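The white line is on the single open mark. All five steel cups are visible, in the same places as at the start. I'll refine the cup and handle measurements in the top view.

```bash
cat >> h.py <<'E'
def find(t,guess=None):
    """steel cups in a top picture: centre (z .05 silhouette), handle direction, mm"""
    cc=K("top"); g=cv2.cvtColor(t,cv2.COLOR_BGR2GRAY); hsv=cv2.cvtColor(t,cv2.COLOR_BGR2HSV)
    g=cv2.GaussianBlur(g,(3,3),0)
    m=((g<138)&((hsv[...,1]<70)|(g<45))).astype(np.uint8)
    e=cv2.morphologyEx(m,cv2.MORPH_OPEN,cv2.getStructuringElement(cv2.MORPH_ELLIPSE,(13,13)))
    cs,_=cv2.findContours(e,cv2.RETR_EXTERNAL,cv2.CHAIN_APPROX_NONE); out=[]
    for c in cs:
        a=cv2.contourArea(c)
        if not 330<a<800: continue
        (x,y),(p,q),_=cv2.fitEllipse(c)
        if p/q<.8: continue
        P=plane("top",[[x,y]],.05,cc)[0]
        blk=np.argwhere(g<48)[:,::-1].astype(float)
        Q=plane("top",blk,.072,cc) if len(blk) else np.zeros((0,3))
        r=np.linalg.norm(Q[:,:2]-P[:2],axis=1); sel=(r>.046)&(r<.070)
        if sel.sum()<5: h=np.nan;n=0
        else:
            v=Q[sel,:2].mean(0)-P[:2]; h=np.degrees(np.arctan2(v[1],v[0])); n=sel.sum()
            rr=np.linalg.norm(v)
        out.append((P[:2],h)); print(np.round([x,y,p,q],1),"cup",P[:2].round(4),"handle yaw",round(h,1),n, "r",round(rr,3) if n else "")
    return out
E
python3 - <<'E'
from h import *
t=cv2.imread("pics/t2.png"); find(t)
c=camera_info("top")["world_to_cam"];print(-c[:3,:3].T@c[:3,3])
E
```

```text
[270.2 223.   25.2  26.2] cup [ 0.4342 -0.119 ] handle yaw 35.3 36 r 0.033
[333.  220.5  25.6  27. ] cup [ 0.4454 -0.3013] handle yaw 110.4 32 r 0.057
[388.4 195.8  25.2  28.9] cup [ 0.5225 -0.4672] handle yaw 88.3 43 r 0.057
[280.2 174.7  25.1  26.9] cup [ 0.5798 -0.1467] handle yaw 116.0 36 r 0.057
[333.5 173.   24.9  26.8] cup [ 0.5887 -0.3056] handle yaw 84.3 42 r 0.056
[ 0.24007034 -0.0728332   1.26391576]
```

```bash
python3 - <<'E'
import re
s=open("h.py").read()
s=s.replace("blk=np.argwhere(g<48)[:,::-1].astype(float)","blk=np.argwhere(g<48)[:,::-1].astype(float); nl,lab=cv2.connectedComponents(((g<48)).astype(np.uint8))")
s=s.replace("sel=(r>.046)&(r<.070)","sel=(r>.046)&(r<.070); L=lab[blk[:,1].astype(int),blk[:,0].astype(int)]; ok=[l for l in np.unique(L[sel]) if 8<(L==l).sum()<90]; sel&=np.isin(L,ok)")
open("h.py","w").write(s)
E
python3 - <<'E'
from h import *
t=cv2.imread("pics/t2.png"); o=find(t)
P,h=o[0]; a=np.radians(h); H=P+.057*np.array([np.cos(a),np.sin(a)]);print(H)
plan([*H,.20],h)
plan([*H,.20],34)
E
```

```text
[270.2 223.   25.2  26.2] cup [ 0.4342 -0.119 ] handle yaw 52.4 28 r 0.055
[333.  220.5  25.6  27. ] cup [ 0.4454 -0.3013] handle yaw 110.4 32 r 0.057
[388.4 195.8  25.2  28.9] cup [ 0.5225 -0.4672] handle yaw 88.3 43 r 0.057
[280.2 174.7  25.1  26.9] cup [ 0.5798 -0.1467] handle yaw 116.0 36 r 0.057
[333.5 173.   24.9  26.8] cup [ 0.5887 -0.3056] handle yaw 84.3 42 r 0.056
[ 0.46895679 -0.07383718]
t=14.0 pos [0.4681 0.3334 0.2415] yaw 33.7 q6 80 -> ~17; turn z units -3.11; offset units [-8.057  6.225  1.039]; grip 0.0423 F [ 0.2  0.4 -0.1]
t=14.0 pos [0.4681 0.3334 0.2415] yaw 33.7 q6 80 -> ~35; turn z units -0.04; offset units [-5.677  8.452  1.039]; grip 0.0423 F [ 0.2  0.4 -0.1]
```

>>> drive_tool(
  offset=[
    [0,0,0],
    [0,0,0],
    [0,0,0],
    [-0.9,0.69,0],
    [-0.9,0.69,0],
    [-0.9,0.69,0],
    [-0.9,0.69,0],
    [-0.9,0.69,0],
    [-0.9,0.69,0],
    [-0.9,0.69,0],
  ],
  turn=[
    [0,0,-1],
    [0,0,-1],
    [0,0,-1.0],
    [0,0,-0.1],
    [0,0,0],
    [0,0,0],
    [0,0,0],
    [0,0,0],
    [0,0,0],
    [0,0,0],
  ],
  hand=[0.5,0.5,0.5,0.5,0.5,0.5,0.5,0.5,0.5,0.5],
)

```text
time_s: 15.25
position: [0.4667, 0.0147, 0.2422]
tool_rot: [[0.611, 0.792, -0.001], [0.792, -0.611, 0.0], [-0.001, -0.001, -1.0]]
ft_force: [0.6, 1.2, 1.2]
grip_width: 0.0427
gripper_force: 0.0
```

>>> drive_tool(
  offset=[
    [-0.9,0.7,0],
    [-0.86,0.7,0],
    [0,0,0.9],
    [0,0,0.9],
    [0,0,0],
    [0,0,0],
    [0,0,0],
    [0,0,0],
    [0,0,0],
    [0,0,0],
  ],
  turn=[
    [0,0,0],
    [0,0,0],
    [0,0,0],
    [0,0,0],
    [0,0,0],
    [0,0,0],
    [0,0,0],
    [0,0,0],
    [0,0,0],
    [0,0,0],
  ],
  hand=[0.5,0.5,0.5,0.5,0.5,0.5,0.5,0.5,0.5,0.5],
)

```text
time_s: 16.5
position: [0.4684, -0.0739, 0.1711]
tool_rot: [[0.611, 0.792, 0.0], [0.792, -0.611, -0.0], [0.0, 0.0, -1.0]]
ft_force: [-0.9, 0.6, -0.7]
grip_width: 0.0424
gripper_force: 0.0
```

```bash
python3 - <<'E'
from h import *
im=get_image("wrist");cc=K("wrist");cv2.imwrite("pics/w3.png",im)
H=[.469,-.0738];plan([*H,.051],52.4)
print(proj("wrist",[[*H,.078],[.4342,-.119,.06],[.4342,-.119,.0]],cc).round())
E
```

```text
t=16.6 pos [ 0.4684 -0.0739  0.171 ] yaw 52.3 q6 14 -> ~14; turn z units -0.01; offset units [0.011 0.01  3.001]; grip 0.0426 F [ 0.9 -0.3  0.4]
[[252. 188.]
 [252. 237.]
 [251. 215.]]
```

View pics/w3.png

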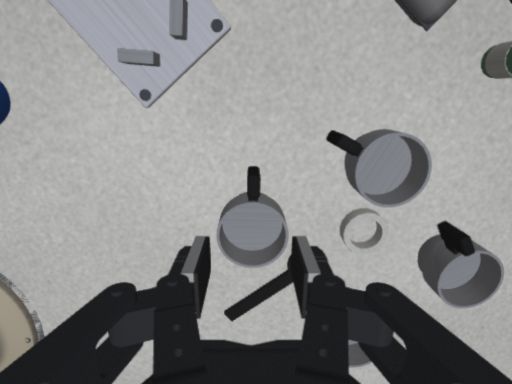

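```bash
python3 - <<'E'
from h import *
T=np.array([np.cos(np.radians(52.3)),np.sin(np.radians(52.3))]);p=np.array([.4684,-.0739]);cc=K("wrist")
print("TCP at 57 expected")
for r,z in((68,.036),(46,.078),(68,.078),(36.5,.06),(-36.5,.06)):
    q=p+T*(r-57)/1000; print(r,z,proj("wrist",[[*q,z]],cc).round(1))
im=cv2.imread("pics/w3.png",0)
print(im[160:275,252].tolist())
E
```

```text
TCP at 57 expected
68 0.036 [[251. 166.]]
46 0.078 [[251.1 199.9]]
68 0.078 [[251.2 176.4]]
36.5 0.06 [[251.1 203.1]]
-36.5 0.06 [[251.  268.6]]
[181, 179, 179, 183, 184, 165, 79, 26, 19, 17, 17, 17, 19, 21, 21, 23, 26, 28, 28, 30, 28, 30, 29, 29, 30, 27, 29, 28, 28, 28, 29, 29, 29, 28, 29, 28, 29, 25, 26, 29, 46, 78, 106, 125, 126, 126, 126, 126, 127, 129, 129, 130, 128, 126, 125, 127, 128, 127, 129, 127, 125, 127, 129, 127, 129, 129, 126, 128, 128, 129, 129, 130, 129, 130, 130, 131, 129, 129, 130, 131, 131, 129, 130, 128, 128, 131, 131, 130, 130, 128, 116, 91, 88, 89, 88, 87, 87, 87, 87, 88, 87, 87, 87, 88, 93, 110, 129, 142, 162, 172, 172, 173, 171, 170, 170]
```

>>> drive_tool(
  offset=[
    [0,0,0.8],
    [0,0,0.8],
    [0,0,0.8],
    [0,0,0.4],
    [0,0,0.18],
    [0,0,0],
    [0,0,0],
    [0,0,0],
    [0,0,0],
    [0,0,0],
  ],
  turn=[
    [0,0,0],
    [0,0,0],
    [0,0,0],
    [0,0,0],
    [0,0,0],
    [0,0,0],
    [0,0,0],
    [0,0,0],
    [0,0,0],
    [0,0,0],
  ],
  hand=[0.5,0.5,0.5,0.5,0.5,0.3,0.15,0.05,0.05,0.05],
  newtons=70,
)

```text
time_s: 17.8
position: [0.4691, -0.074, 0.0524]
tool_rot: [[0.611, 0.792, 0.002], [0.792, -0.611, -0.0], [0.001, 0.002, -1.0]]
ft_force: [1.1, 0.6, 5.9]
grip_width: 0.0091
gripper_force: 68.9
```

>>> drive_tool(
  offset=[
    [0,0,0],
    [0,0,0],
    [0,0,0],
    [0,0,0],
    [0,0,-0.5],
    [0,0,-1],
    [0,0,-1],
    [0,0,-0.5],
    [0,0,0],
    [0,0,0],
  ],
  turn=[
    [0,0,0],
    [0,0,0],
    [0,0,0],
    [0,0,0],
    [0,0,0],
    [0,0,0],
    [0,0,0],
    [0,0,0],
    [0,0,0],
    [0,0,0],
  ],
  hand=[0.05,0.05,0.05,0.05,0.05,0.05,0.05,0.05,0.05,0.05],
)

```text
time_s: 19.05
position: [0.4677, -0.0736, 0.1705]
tool_rot: [[0.611, 0.792, -0.002], [0.792, -0.611, 0.001], [-0.001, -0.002, -1.0]]
ft_force: [0.3, 0.2, -1.6]
grip_width: 0.009
gripper_force: 68.7
```

```bash
python3 - <<'E'
from h import *
im=get_image("wrist");cc=K("wrist");cv2.imwrite("pics/w4.png",im)
h=22;a=np.radians(h);u=np.array([np.cos(a),np.sin(a)])
S=O+[.0005,.0015]
plan([*(S+.057*u+.004*X),.13],h)
E
```

```text
t=19.1 pos [ 0.4677 -0.0737  0.1704] yaw 52.3 q6 14 -> ~68; turn z units 5.06; offset units [ 3.43  -4.271  1.01 ]; grip 0.0088 F [ 0.8 -1.2 -2. ]
```

View pics/w4.png

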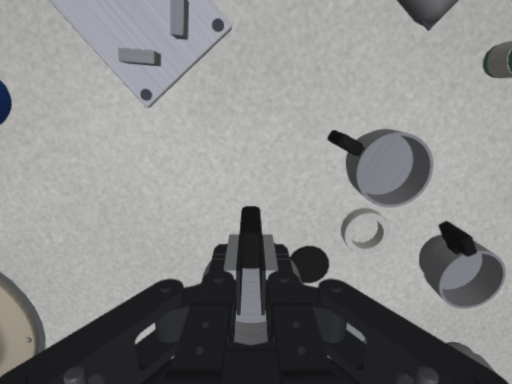

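Cup D is held by its lug. The wrist view also shows the carrier's seat-end bolts at (218,25) and (146,95), which I'll use to refine the seat.

```bash
python3 - <<'E'
from h import *
cc=K("wrist")
b=plane("wrist",[[217.5,25],[146,95]],.01,cc)[:,:2];print(b,car(-.052,-.05),car(-.052,.05))
m=b.mean(0);d=b[1]-b[0];print("yhat",d/np.linalg.norm(d),np.linalg.norm(d),"seat",m+.052*X)
E
```

```text
[[0.53055632 0.06181497]
 [0.43046076 0.05694094]] [0.530038 0.059552] [0.430138 0.055152]
yhat [-0.99881656 -0.04863615] 0.10021415417501715 seat [0.47822054 0.11132595]
```

>>> drive_tool(
  offset=[
    [0,0,0],
    [0,0,0],
    [0,0,0],
    [0,0,0],
    [0,0,0],
    [0.69,-0.85,0],
    [0.69,-0.85,0],
    [0.69,-0.85,0],
    [0.69,-0.85,0],
    [0.67,-0.85,0],
  ],
  turn=[
    [0,0,1],
    [0,0,1],
    [0,0,1],
    [0,0,1],
    [0,0,1],
    [0,0,0],
    [0,0,0],
    [0,0,0],
    [0,0,0],
    [0,0,0],
  ],
  hand=[0.05,0.05,0.05,0.05,0.05,0.05,0.05,0.05,0.05,0.05],
)

```text
time_s: 20.35
position: [0.5306, 0.1369, 0.1704]
tool_rot: [[0.925, 0.38, -0.002], [0.38, -0.925, -0.0], [-0.002, -0.001, -1.0]]
ft_force: [1.1, 0.4, -1.1]
grip_width: 0.0089
gripper_force: 68.7
```

>>> drive_tool(
  offset=[
    [0,0,1],
    [0,0,0.7],
    [0,0,0],
    [0,0,0],
    [0,0,0],
    [0,0,0],
    [0,0,0],
    [0,0,0],
    [0,0,0],
    [0,0,0],
  ],
  turn=[
    [0,0,0],
    [0,0,0],
    [0,0,0],
    [0,0,0],
    [0,0,0],
    [0,0,0],
    [0,0,0],
    [0,0,0],
    [0,0,0],
    [0,0,0],
  ],
  hand=[0.05,0.05,0.05,0.05,0.05,0.05,0.05,0.05,0.05,0.05],
)

```text
time_s: 21.6
position: [0.5307, 0.1355, 0.1037]
tool_rot: [[0.925, 0.38, -0.0], [0.38, -0.925, 0.0], [-0.0, -0.0, -1.0]]
ft_force: [0.4, -0.7, -1.9]
grip_width: 0.0085
gripper_force: 68.7
```

```bash
sed -i 's/O=np.array(.*)  #/O=np.array([.478,.111])  #/' h.py; python3 - <<'E'
from h import *
h=22;a=np.radians(h);u=np.array([np.cos(a),np.sin(a)])
plan([*(O+.057*u+.003*X),.0625],h)
E
```

```text
t=21.6 pos [0.5307 0.1355 0.1037] yaw 22.3 q6 70 -> ~70; turn z units 0.06; offset units [-1.000e-03  3.000e-03  1.031e+00]; grip 0.0085 F [ 0.4 -0.7 -1.9]
```

>>> drive_tool(
  offset=[
    [0,0,0.4],
    [0,0,0.3],
    [0,0,0.15],
    [0,0,0.1],
    [0,0,0.05],
    [0,0,0.03],
    [0,0,0],
    [0,0,0],
    [0,0,0],
    [0,0,0],
  ],
  turn=[
    [0,0,0],
    [0,0,0],
    [0,0,0],
    [0,0,0],
    [0,0,0],
    [0,0,0],
    [0,0,0],
    [0,0,0],
    [0,0,0],
    [0,0,0],
  ],
  hand=[0.05,0.05,0.05,0.05,0.05,0.05,0.05,0.05,0.05,0.05],
)

```text
time_s: 22.85
position: [0.5309, 0.1355, 0.0627]
tool_rot: [[0.925, 0.38, 0.001], [0.38, -0.925, 0.0], [0.0, 0.0, -1.0]]
ft_force: [0.9, 0.1, 0.4]
grip_width: 0.0087
gripper_force: 69.0
```

>>> drive_tool(
  offset=[
    [0,0,0],
    [0,0,0],
    [0,0,0],
    [0,0,0],
    [0,0,-0.5],
    [0,0,-1],
    [0,0,-1],
    [0,0,-0.5],
    [0,0,0],
    [0,0,0],
  ],
  turn=[
    [0,0,0],
    [0,0,0],
    [0,0,0],
    [0,0,0],
    [0,0,0],
    [0,0,0],
    [0,0,0],
    [0,0,0],
    [0,0,0],
    [0,0,0],
  ],
  hand=[0.3,0.4,0.4,0.4,0.4,0.4,0.4,0.4,0.4,0.4],
)

```text
time_s: 24.1
position: [0.5302, 0.1355, 0.1813]
tool_rot: [[0.925, 0.38, -0.002], [0.38, -0.925, -0.0], [-0.002, -0.001, -1.0]]
ft_force: [1.1, -0.2, -0.9]
grip_width: 0.0339
gripper_force: 0.0
```

```bash
python3 - <<'E'
from h import *
t=get_image("top");cv2.imwrite("pics/t5.png",t)
L=O+.156*X
plan([*L,.038],2.5); plan([*L,.038],182.5); plan([*L,.2],22.3)
find(t); print(L)
E
```

```text
t=24.1 pos [0.5301 0.1355 0.1812] yaw 22.3 q6 70 -> ~105; turn z units 3.31; offset units [-1.331 -3.346  3.58 ]; grip 0.0340 F [ 0.5  0.3 -0.1]
t=24.1 pos [0.5301 0.1355 0.1812] yaw 22.3 q6 70 -> ~-75; turn z units -26.69; offset units [1.331 3.346 3.58 ]; grip 0.0340 F [ 0.5  0.3 -0.1]
t=24.1 pos [0.5301 0.1355 0.1812] yaw 22.3 q6 70 -> ~85; turn z units 0.01; offset units [-0.118 -3.599 -0.47 ]; grip 0.0340 F [ 0.5  0.3 -0.1]
[333.  220.5  25.2  26.9] cup [ 0.4454 -0.3013] handle yaw 110.4 32 r 0.057
[388.4 195.8  24.9  28.5] cup [ 0.5225 -0.4669] handle yaw 88.4 42 r 0.057
[279.9 174.7  24.6  26.3] cup [ 0.5799 -0.1461] handle yaw 116.4 36 r 0.056
[333.5 173.1  24.6  26.7] cup [ 0.5883 -0.3056] handle yaw 83.8 42 r 0.056
[0.471136 0.266844]
```

>>> drive_tool(
  offset=[
    [0,0,0],
    [0,0,0],
    [0,0,0],
    [0,0,0],
    [0,0,0],
    [0,0,0],
    [0,0,0],
    [0,0,0],
    [0,0,0],
    [0,0,0],
  ],
  turn=[
    [0,0,-1],
    [0,0,-1],
    [0,0,-1],
    [0,0,-1],
    [0,0,-1],
    [0,0,-1],
    [0,0,-1],
    [0,0,-1],
    [0,0,-1],
    [0,0,-1],
  ],
  hand=[0.45,0.45,0.45,0.45,0.45,0.45,0.45,0.45,0.45,0.45],
)

```text
time_s: 25.4
position: [0.5303, 0.1354, 0.1813]
tool_rot: [[0.13, 0.992, -0.002], [0.992, -0.13, -0.0], [-0.0, -0.002, -1.0]]
ft_force: [-0.3, 0.9, 0.7]
grip_width: 0.0384
gripper_force: 0.0
```

>>> drive_tool(
  offset=[
    [0,0,0],
    [0,0,0],
    [0.84,-0.33,0],
    [0.84,-0.33,0],
    [0.83,-0.33,0],
    [0.83,-0.34,0],
    [0,0,0],
    [0,0,0],
    [0,0,0],
    [0,0,0],
  ],
  turn=[
    [0,0,-1],
    [0,0,-0.7],
    [0,0,0],
    [0,0,0],
    [0,0,0],
    [0,0,0],
    [0,0,0],
    [0,0,0],
    [0,0,0],
    [0,0,0],
  ],
  hand=[0.45,0.45,0.45,0.45,0.45,0.45,0.45,0.45,0.45,0.45],
)

```text
time_s: 26.65
position: [0.472, 0.2659, 0.1824]
tool_rot: [[-0.043, 0.999, -0.0], [0.999, 0.043, -0.0], [-0.0, -0.0, -1.0]]
ft_force: [-0.1, -0.0, -0.2]
grip_width: 0.0385
gripper_force: 0.0
```

```bash
python3 - <<'E'
from h import *
im=get_image("wrist");cc=K("wrist");cv2.imwrite("pics/w6.png",im)
L=O+.156*X
plan([*L,.037],92.5)
print(proj("wrist",[[*L,.064],[*O,.07],[*(O+.057*np.array([np.cos(.388),np.sin(.388)])),.088]],cc).round())
E
```

```text
t=26.7 pos [0.4719 0.2661 0.1824] yaw 92.5 q6 14 -> ~15; turn z units -0.00; offset units [ 0.021 -0.019  3.636]; grip 0.0385 F [-0.1 -0.1 -0.8]
[[250. 180.]
 [250. 316.]
 [302. 313.]]
```

View pics/w6.png

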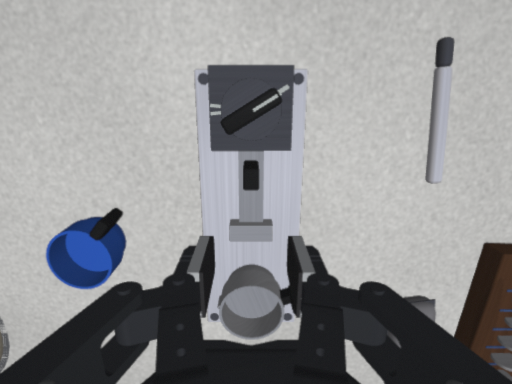

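The lug sits at (251,175), centred under the gripper, and the cup stands at the vee at (251,305). Next I grip the lug and push the jaw shut.

>>> drive_tool(
  offset=[
    [0,0,0.9],
    [0,0,0.9],
    [0,0,0.9],
    [0,0,0.6],
    [0,0,0.3],
    [0,0,0],
    [0,0,0],
    [0,0,0],
    [0,0,0],
    [0,0,0],
  ],
  turn=[
    [0,0,0],
    [0,0,0],
    [0,0,0],
    [0,0,0],
    [0,0,0],
    [0,0,0],
    [0,0,0],
    [0,0,0],
    [0,0,0],
    [0,0,0],
  ],
  hand=[0.45,0.45,0.45,0.45,0.45,0.4,0.1,0.1,0.1,0.1],
  newtons=60,
)

```text
time_s: 27.95
position: [0.4721, 0.2668, 0.0397]
tool_rot: [[-0.044, 0.999, 0.002], [0.999, 0.044, 0.001], [0.0, 0.002, -1.0]]
ft_force: [-1.3, -0.5, 6.3]
grip_width: 0.0131
gripper_force: 59.0
```

>>> drive_tool(
  offset=[
    [0,0,0],
    [0,0,0],
    [-0.15,0,0],
    [-0.15,0,0],
    [-0.15,0,0],
    [-0.15,0,0],
    [-0.1,0,0],
    [-0.1,0,0],
    [-0.1,0,0],
    [0,0,0],
  ],
  turn=[
    [0,0,0],
    [0,0,0],
    [0,0,0],
    [0,0,0],
    [0,0,0],
    [0,0,0],
    [0,0,0],
    [0,0,0],
    [0,0,0],
    [0,0,0],
  ],
  hand=[0.1,0.1,0.1,0.1,0.1,0.1,0.1,0.1,0.1,0.1],
)

```text
time_s: 29.2
position: [0.4737, 0.2309, 0.0397]
tool_rot: [[-0.044, 0.999, 0.002], [0.999, 0.044, 0.001], [0.001, 0.002, -1.0]]
ft_force: [-1.7, 0.4, 8.2]
grip_width: 0.0131
gripper_force: 59.0
```

>>> drive_tool(
  offset=[
    [-0.05,0,0],
    [-0.04,0,0],
    [-0.04,0,0],
    [-0.02,0,0],
    [-0.02,0,0],
    [0,0,0],
    [0,0,0],
    [0,0,0],
    [0,0,0],
    [0,0,0],
  ],
  turn=[
    [0,0,0],
    [0,0,0],
    [0,0,0],
    [0,0,0],
    [0,0,0],
    [0,0,0],
    [0,0,0],
    [0,0,0],
    [0,0,0],
    [0,0,0],
  ],
  hand=[0.1,0.1,0.1,0.1,0.1,0.1,0.1,0.1,0.1,0.1],
)

```text
time_s: 30.45
position: [0.474, 0.2253, 0.0397]
tool_rot: [[-0.044, 0.999, 0.002], [0.999, 0.044, 0.003], [0.003, 0.002, -1.0]]
ft_force: [-1.9, 7.1, 5.7]
grip_width: 0.0131
gripper_force: 58.9
```

>>> drive_tool(
  offset=[
    [-0.03,0,0],
    [-0.03,0,0],
    [-0.02,0,0],
    [0,0,0],
    [0,0,0],
    [0,0,0],
    [0,0,0],
    [0,0,0],
    [0,0,0],
    [0,0,0],
  ],
  turn=[
    [0,0,0],
    [0,0,0],
    [0,0,0],
    [0,0,0],
    [0,0,0],
    [0,0,0],
    [0,0,0],
    [0,0,0],
    [0,0,0],
    [0,0,0],
  ],
  hand=[0.1,0.1,0.1,0.1,0.1,0.1,0.1,0.1,0.1,0.1],
)

```text
time_s: 31.7
position: [0.474, 0.2248, 0.0397]
tool_rot: [[-0.044, 0.999, 0.003], [0.999, 0.044, 0.008], [0.008, 0.003, -1.0]]
ft_force: [-2.3, 24.4, 3.0]
grip_width: 0.0133
gripper_force: 58.6
```

>>> drive_tool(
  offset=[
    [0.03,0,0],
    [0,0,0],
    [0,0,0],
    [0,0,-0.7],
    [0,0,-1],
    [0,0,-1],
    [0,0,-1],
    [0,0,0],
    [0,0,0],
    [0,0,0],
  ],
  turn=[
    [0,0,0],
    [0,0,0],
    [0,0,0],
    [0,0,0],
    [0,0,0],
    [0,0,0],
    [0,0,0],
    [0,0,1],
    [0,0,1],
    [0,0,1],
  ],
  hand=[0.45,0.45,0.45,0.45,0.45,0.45,0.45,0.45,0.45,0.45],
)

```text
time_s: 32.95
position: [0.4736, 0.2215, 0.1866]
tool_rot: [[0.27, 0.963, 0.0], [0.963, -0.27, -0.0], [-0.0, 0.0, -1.0]]
ft_force: [1.0, -0.5, -0.2]
grip_width: 0.0383
gripper_force: 0.0
```

>>> drive_tool(
  offset=[
    [0,0,0],
    [0,0,0],
    [0,0,0],
    [0,0,0],
    [0,0,0],
    [0,0,0],
    [0,0,0],
    [0.47,-0.77,0],
    [0.47,-0.78,0],
    [0.47,-0.78,0],
  ],
  turn=[
    [0,0,1],
    [0,0,1],
    [0,0,1],
    [0,0,1],
    [0,0,1],
    [0,0,1],
    [0,0,0.8],
    [0,0,0],
    [0,0,0],
    [0,0,0],
  ],
  hand=[0.45,0.45,0.45,0.45,0.45,0.45,0.45,0.45,0.45,0.45],
)

```text
time_s: 34.2
position: [0.4688, 0.3314, 0.1865]
tool_rot: [[0.832, 0.555, -0.0], [0.555, -0.832, -0.0], [-0.0, 0.0, -1.0]]
ft_force: [0.3, -0.4, 0.2]
grip_width: 0.0387
gripper_force: 0.0
```

```bash
python3 - <<'E'
from h import *
plan([.469,.3335,.0785],33.8)
t=get_image("top");cv2.imwrite("pics/t7.png",t);find(t)
im=get_image("wrist");cv2.imwrite("pics/w7.png",im)
a=cv2.resize(im[120:300,150:400],(500,360)); b=cv2.resize(t[150:255,95:425],(790,240))
o=np.zeros((600,790,3),np.uint8);o[:360,:500]=a;o[360:]=b;cv2.imwrite("pics/v7.png",o)
E
```

```text
t=34.2 pos [0.4688 0.3314 0.1865] yaw 33.7 q6 80 -> ~80; turn z units -0.02; offset units [ 0.034 -0.041  2.701]; grip 0.0387 F [ 0.3 -0.4  0.2]
[333.  220.5  25.6  26.9] cup [ 0.4455 -0.3013] handle yaw 110.5 32 r 0.058
[388.3 195.8  25.2  28.6] cup [ 0.5225 -0.4667] handle yaw 88.4 40 r 0.057
[280.  174.7  24.8  26.6] cup [ 0.58   -0.1463] handle yaw 116.4 36 r 0.056
[333.5 173.   24.8  26.7] cup [ 0.5885 -0.3056] handle yaw 84.1 42 r 0.056
```

View pics/v7.png

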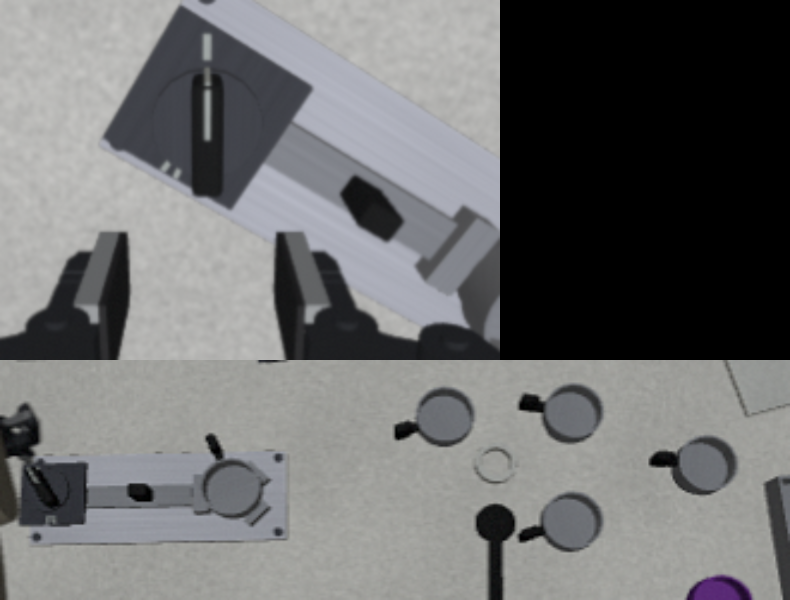

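The jaw is against the cup, and the knob line is still on the open mark. Now I screw it back.

>>> drive_tool(
  offset=[
    [0.03,-0.04,0.8],
    [0,0,0.8],
    [0,0,0.7],
    [0,0,0.35],
    [0,0,0],
    [0,0,0],
    [0,0,0],
    [0,0,0],
    [0,0,0],
    [0,0,0],
  ],
  turn=[
    [0,0,0],
    [0,0,0],
    [0,0,0],
    [0,0,0],
    [0,0,0],
    [0,0,0],
    [0,0,0],
    [0,0,0],
    [0,0,0],
    [0,0,0],
  ],
  hand=[0.45,0.45,0.45,0.45,0.3,0.1,0.1,0.1,0.1,0.1],
  newtons=50,
)

```text
time_s: 35.55
position: [0.4693, 0.3329, 0.0814]
tool_rot: [[0.831, 0.556, 0.002], [0.556, -0.831, 0.001], [0.002, 0.0, -1.0]]
ft_force: [-1.6, 0.5, 6.2]
grip_width: 0.0096
gripper_force: 45.4
```

>>> drive_tool(
  offset=[
    [0,0,0],
    [0,0,0],
    [0,0,0.01],
    [0,0,0.01],
    [0,0,0.01],
    [0,0,0.01],
    [0,0,0.01],
    [0,0,0.01],
    [0,0,0.01],
    [0,0,0.01],
  ],
  turn=[
    [0,0,0],
    [0,0,0],
    [0,0,-1],
    [0,0,-1],
    [0,0,-1],
    [0,0,-1],
    [0,0,-1],
    [0,0,-1],
    [0,0,-1],
    [0,0,-1],
  ],
  hand=[0.1,0.1,0.1,0.1,0.1,0.1,0.1,0.1,0.1,0.1],
)

```text
time_s: 36.8
position: [0.4693, 0.333, 0.0783]
tool_rot: [[0.14, 0.99, 0.002], [0.99, -0.14, 0.001], [0.001, 0.002, -1.0]]
ft_force: [-2.1, 0.7, 6.2]
grip_width: 0.0095
gripper_force: 45.6
```

>>> drive_tool(
  offset=[
    [0,0,0.01],
    [0,0,0.01],
    [0,0,0.01],
    [0,0,0.01],
    [0,0,0.01],
    [0,0,0.01],
    [0,0,0.01],
    [0,0,0.01],
    [0,0,0.01],
    [0,0,0.01],
  ],
  turn=[
    [0,0,-1],
    [0,0,-1],
    [0,0,-1],
    [0,0,-1],
    [0,0,-1],
    [0,0,-1],
    [0,0,-1],
    [0,0,-1],
    [0,0,-1],
    [0,0,-1],
  ],
  hand=[0.1,0.1,0.1,0.1,0.1,0.1,0.1,0.1,0.1,0.1],
)

```text
time_s: 38.05
position: [0.4705, 0.3337, 0.0763]
tool_rot: [[-0.787, 0.617, 0.006], [0.617, 0.787, 0.003], [-0.003, 0.006, -1.0]]
ft_force: [-2.7, 0.5, 18.1]
grip_width: 0.0084
gripper_force: 9.2
```

>>> drive_tool(
  offset=[
    [0,0,0.01],
    [0,0,0.01],
    [0,0,0.01],
    [0,0,0.01],
    [0,0,0.01],
    [0,0,0.01],
    [0,0,0],
    [0,0,0],
    [0,0,0],
    [0,0,0],
  ],
  turn=[
    [0,0,-1],
    [0,0,-1],
    [0,0,-1],
    [0,0,-1],
    [0,0,-1],
    [0,0,-1],
    [0,0,0],
    [0,0,0],
    [0,0,0],
    [0,0,0],
  ],
  hand=[0.1,0.1,0.1,0.1,0.1,0.1,0.1,0.1,0.1,0.1],
)

```text
time_s: 39.3
position: [0.4703, 0.334, 0.0739]
tool_rot: [[-0.999, 0.039, 0.006], [0.039, 0.999, 0.004], [-0.005, 0.004, -1.0]]
ft_force: [-2.8, 3.0, 18.7]
grip_width: 0.0087
gripper_force: 9.4
```

```bash
python3 - <<'E'
from h import *
plan([.469,.3335,.19],177);s=observe();print(s["wrist_torque"],s["ft_force"])
E
```

```text
t=39.3 pos [0.4703 0.334  0.0739] yaw 177.8 q6 -64 -> ~-63; turn z units 0.13; offset units [ 0.031 -0.015 -2.903]; grip 0.0087 F [-2.8  3.  18.7]
[0.5370909  0.54526867 0.03031701] [-2.76603422  2.95656056 18.70690407]
```

>>> drive_tool(
  offset=[
    [0,0,-0.02],
    [0,0,0],
    [0,0,0],
    [0,0,-0.7],
    [0,0,-1],
    [0,0,-1],
    [0,0,-0.5],
    [0,0,0],
    [0,0,0],
    [0,0,0],
  ],
  turn=[
    [0,0,0],
    [0,0,0],
    [0,0,0],
    [0,0,0],
    [0,0,0],
    [0,0,0],
    [0,0,0],
    [0,0,0],
    [0,0,0],
    [0,0,0],
  ],
  hand=[0.45,0.45,0.45,0.45,0.45,0.45,0.45,0.45,0.45,0.45],
)

```text
time_s: 40.55
position: [0.4685, 0.3325, 0.1984]
tool_rot: [[-0.999, 0.04, -0.002], [0.04, 0.999, -0.001], [0.002, -0.001, -1.0]]
ft_force: [0.6, -0.5, 0.4]
grip_width: 0.0383
gripper_force: 0.0
```

```bash
python3 - <<'E'
from h import *
plan([.469,.3335,.0785],33.8)
im=get_image("wrist");cv2.imwrite("pics/w8.png",im)
cv2.imwrite("pics/v8.png",cv2.resize(im[100:300,130:380],(750,600)))
E
```

```text
t=40.5 pos [0.4685 0.3325 0.1984] yaw 177.7 q6 -64 -> ~80; turn z units 23.99; offset units [ 0.025 -0.015  2.997]; grip 0.0383 F [ 0.6 -0.5  0.4]
```

View pics/v8.png

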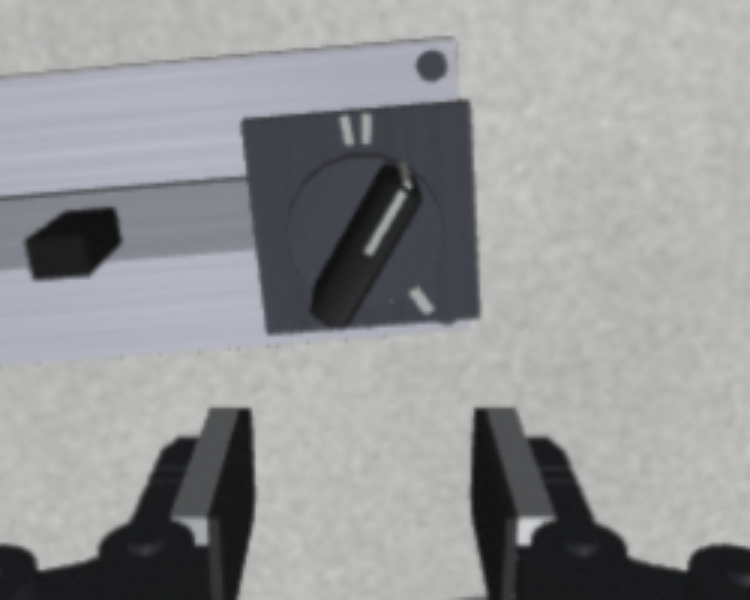

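The knob slipped in the grip: the line is about 0.65 rad short of the lock mark, because the 0.1 opening limited the squeeze. I'll regrip lower and fully closed.

>>> drive_tool(
  offset=[
    [0,0,0],
    [0,0,0],
    [0,0,0],
    [0,0,0],
    [0,0,0],
    [0.02,-0.02,0.5],
    [0,0,0.9],
    [0,0,0.9],
    [0,0,0.6],
    [0,0,0.33],
  ],
  turn=[
    [0,0,1],
    [0,0,1],
    [0,0,1],
    [0,0,1],
    [0,0,1],
    [0,0,0.5],
    [0,0,0],
    [0,0,0],
    [0,0,0],
    [0,0,0],
  ],
  hand=[0.5,0.5,0.5,0.5,0.5,0.5,0.5,0.5,0.5,0.5],
)

```text
time_s: 41.85
position: [0.4672, 0.3322, 0.0689]
tool_rot: [[-0.817, 0.577, -0.002], [0.577, 0.817, -0.001], [0.001, -0.002, -1.0]]
ft_force: [0.4, -0.1, -0.1]
grip_width: 0.0428
gripper_force: 0.0
```

>>> drive_tool(
  offset=[
    [0,0,0],
    [0,0,0],
    [0,0,0],
    [0,0,0],
    [0,0,0],
    [0,0,0],
    [0,0,0],
    [0,0,0],
    [0,0,0],
    [0,0,0],
  ],
  turn=[
    [0,0,0],
    [0,0,0],
    [0,0,0],
    [0,0,0],
    [0,0,0],
    [0,0,0],
    [0,0,0],
    [0,0,0],
    [0,0,0],
    [0,0,0],
  ],
  hand=[0.3,0.1,0.05,0,0,0,0,0,0,0],
  newtons=60,
)

```text
time_s: 43.1
position: [0.4685, 0.3331, 0.0715]
tool_rot: [[-0.817, 0.577, 0.003], [0.577, 0.817, 0.002], [-0.001, 0.003, -1.0]]
ft_force: [1.2, 5.6, 2.5]
grip_width: 0.0106
gripper_force: 58.7
```

>>> drive_tool(
  offset=[
    [0,0,0],
    [0,0,0.01],
    [0,0,0.01],
    [0,0,0.01],
    [0,0,0.01],
    [0,0,0.01],
    [0,0,0],
    [0,0,0],
    [0,0,0],
    [0,0,0],
  ],
  turn=[
    [0,0,-1],
    [0,0,-1],
    [0,0,-1],
    [0,0,-1],
    [0,0,-1],
    [0,0,-0.8],
    [0,0,0],
    [0,0,0],
    [0,0,0],
    [0,0,0],
  ],
  hand=[0,0,0,0,0,0,0,0,0,0],
)

```text
time_s: 44.35
position: [0.4684, 0.3327, 0.0691]
tool_rot: [[-1.0, 0.01, 0.002], [0.01, 1.0, 0.001], [-0.002, 0.001, -1.0]]
ft_force: [3.2, 5.1, 1.9]
grip_width: 0.0105
gripper_force: 58.8
```

>>> drive_tool(
  offset=[
    [0,0,0],
    [0,0,0],
    [0,0,0],
    [0,0,-0.7],
    [0,0,-1],
    [0,0,-1],
    [0,0,-0.5],
    [0,0,0],
    [0,0,0],
    [0,0,0],
  ],
  turn=[
    [0,0,0],
    [0,0,0],
    [0,0,0],
    [0,0,0],
    [0,0,0],
    [0,0,0],
    [0,0,0],
    [0,0,0],
    [0,0,0],
    [0,0,0],
  ],
  hand=[0.45,0.45,0.45,0.45,0.45,0.45,0.45,0.45,0.45,0.45],
)

```text
time_s: 45.6
position: [0.4674, 0.3322, 0.1953]
tool_rot: [[-1.0, 0.008, -0.002], [0.008, 1.0, -0.001], [0.002, -0.001, -1.0]]
ft_force: [-0.0, 0.6, -0.1]
grip_width: 0.0382
gripper_force: 0.0
```

```bash
python3 - <<'E'
from h import *
im=get_image("wrist");cv2.imwrite("pics/w9.png",im)
# white line on top of the bar: bright thin blob nearest the knob axis
cc=K("wrist");g=cv2.cvtColor(im,cv2.COLOR_BGR2GRAY)
p=proj("wrist",[[.469,.3335,.0925]],cc)[0]
m=(g>110).astype(np.uint8);n,l,s,c=cv2.connectedComponentsWithStats(m)
for i in range(1,n):
    if 6<s[i,4]<80 and np.hypot(*(c[i]-p))<45:
        q=np.argwhere(l==i)[:,::-1].astype(float);Q=plane("wrist",q,.0925,cc)[:,:2];Q=Q-[.469,.3335]
        u,sv,v=np.linalg.svd(Q-Q.mean(0));d=v[0]*np.sign(v[0]@Q.mean(0))
        print(c[i].round(),s[i,4],"r",np.linalg.norm(Q.mean(0)).round(4),"axis yaw",np.degrees(np.arctan2(d[1],d[0])).round(1),"dir from axis",np.degrees(np.arctan2(Q.mean(0)[1],Q.mean(0)[0])).round(1))
t=get_image("top");cv2.imwrite("pics/t9.png",t);o=find(t)
P,h=min(o,key=lambda e:np.hypot(*(e[0]-[.58,-.146])));a=np.radians(h)
H=P+.057*np.array([np.cos(a),np.sin(a)]);print(H,h);plan([*H,.17],h)
E
```

```text
[253. 144.] 29 r 0.0402 axis yaw 179.7 dir from axis 177.5
[246. 145.] 32 r 0.04 axis yaw -171.9 dir from axis -174.1
[251. 174.] 70 r 0.0132 axis yaw 180.0 dir from axis -179.0
[270. 202.] 41 r 0.0226 axis yaw 33.4 dir from axis 49.0
[237.5 360.8  20.2  24.7] cup [ 0.0524 -0.0351] handle yaw nan 0 r 
[333.  220.5  25.6  27. ] cup [ 0.4454 -0.3013] handle yaw 110.4 32 r 0.057
[381.  211.7  25.2  28.8] cup [ 0.4744 -0.443 ] handle yaw 90.8 37 r 0.057
[280.1 174.7  25.1  26.7] cup [ 0.5799 -0.1467] handle yaw 116.2 36 r 0.057
[333.5 173.   24.8  26.7] cup [ 0.5885 -0.3056] handle yaw 84.1 42 r 0.056
[ 0.5548013  -0.09551478] 116.16123900950751
t=45.7 pos [0.4675 0.3323 0.1957] yaw 179.5 q6 -66 -> ~-48; turn z units 10.56; offset units [-10.562  -2.757   0.642]; grip 0.0385 F [-0.8  0.2  0.1]
```

Knob is locked (line within 3° of the lock mark). One far cup has been knocked to (0.474,-0.443), which I've noted. Next is cup A at (0.58,-0.147).

>>> drive_tool(
  offset=[
    [0,0,0],
    [0,0,0],
    [0,0,0],
    [0,0,0],
    [0,0,0],
    [0,0,0],
    [0,0,0],
    [0,0,0],
    [0,0,0],
    [0,0,0],
  ],
  turn=[
    [0,0,1],
    [0,0,1],
    [0,0,1],
    [0,0,1],
    [0,0,1],
    [0,0,1],
    [0,0,1],
    [0,0,1],
    [0,0,1],
    [0,0,1],
  ],
  hand=[0.45,0.45,0.45,0.45,0.45,0.45,0.45,0.45,0.45,0.45],
)

```text
time_s: 46.95
position: [0.4677, 0.3324, 0.1961]
tool_rot: [[-0.49, 0.872, -0.001], [0.872, 0.49, -0.0], [0.0, -0.001, -1.0]]
ft_force: [-0.9, 0.2, 0.1]
grip_width: 0.0385
gripper_force: 0.0
```

>>> drive_tool(
  offset=[
    [0,0,0],
    [-0.96,-0.25,0],
    [-0.96,-0.25,0],
    [-0.96,-0.25,0],
    [-0.96,-0.25,0],
    [-0.96,-0.25,0],
    [-0.96,-0.25,0],
    [-0.96,-0.25,0],
    [-0.96,-0.25,0],
    [-0.96,-0.25,0],
  ],
  turn=[
    [0,0,0.56],
    [0,0,0],
    [0,0,0],
    [0,0,0],
    [0,0,0],
    [0,0,0],
    [0,0,0],
    [0,0,0],
    [0,0,0],
    [0,0,0],
  ],
  hand=[0.5,0.5,0.5,0.5,0.5,0.5,0.5,0.5,0.5,0.5],
)

```text
time_s: 48.2
position: [0.5395, -0.0187, 0.1962]
tool_rot: [[-0.441, 0.897, -0.001], [0.897, 0.441, 0.0], [0.0, -0.0, -1.0]]
ft_force: [0.0, 0.1, 0.1]
grip_width: 0.0426
gripper_force: 0.0
```

>>> drive_tool(
  offset=[
    [-0.96,-0.25,0],
    [-0.96,-0.25,0],
    [0,0,0.9],
    [0,0,0.3],
    [0,0,0],
    [0,0,0],
    [0,0,0],
    [0,0,0],
    [0,0,0],
    [0,0,0],
  ],
  turn=[
    [0,0,0],
    [0,0,0],
    [0,0,0],
    [0,0,0],
    [0,0,0],
    [0,0,0],
    [0,0,0],
    [0,0,0],
    [0,0,0],
    [0,0,0],
  ],
  hand=[0.5,0.5,0.5,0.5,0.5,0.5,0.5,0.5,0.5,0.5],
)

```text
time_s: 49.45
position: [0.5554, -0.0952, 0.1486]
tool_rot: [[-0.441, 0.897, 0.0], [0.897, 0.441, 0.0], [0.0, 0.0, -1.0]]
ft_force: [0.5, -0.4, 0.8]
grip_width: 0.0426
gripper_force: 0.0
```

```bash
cat >> h.py <<'E'
def wcheck(h):
    """column/rows of the lug seen by the wrist camera against the place it should have when at 57 mm"""
    p=observe()["position"];T=observe()["tool_rot"][:2,0];cc=K("wrist");im=get_image("wrist")
    E=[proj("wrist",[[*(p[:2]+T*(r-57)/1000),z]],cc)[0].round(1).tolist() for r,z in((68,.036),(46,.078))]
    g=cv2.cvtColor(im,cv2.COLOR_BGR2GRAY);n,l,s,c=cv2.connectedComponentsWithStats((g<60).astype(np.uint8))
    print("expected",E)
    for i in range(1,n):
        if 60<s[i,4]<1500 and abs(c[i][0]-250)<40 and 120<c[i][1]<235: print("lug blob x",s[i,0],s[i,0]+s[i,2]-1,"y",s[i,1],s[i,1]+s[i,3]-1)
    return im
E
python3 - <<'E'
from h import *
plan([.5548,-.0955,.052],116.2); im=wcheck(0); cv2.imwrite("pics/w10.png",im)
E
```

```text
t=49.5 pos [ 0.5554 -0.0952  0.1486] yaw 116.2 q6 -48 -> ~-48; turn z units -0.00; offset units [-1.000e-03 -1.700e-02  2.414e+00]; grip 0.0426 F [ 0.5 -0.4  0.8]
expected [[250.6, 171.7], [250.7, 209.3]]
lug blob x 247 261 y 175 212
```

>>> drive_tool(
  offset=[
    [-0.06,0.07,0.7],
    [0,0,0.7],
    [0,0,0.6],
    [0,0,0.3],
    [0,0,0.1],
    [0,0,0],
    [0,0,0],
    [0,0,0],
    [0,0,0],
    [0,0,0],
  ],
  turn=[
    [0,0,0],
    [0,0,0],
    [0,0,0],
    [0,0,0],
    [0,0,0],
    [0,0,0],
    [0,0,0],
    [0,0,0],
    [0,0,0],
    [0,0,0],
  ],
  hand=[0.5,0.5,0.5,0.5,0.5,0.3,0.15,0.05,0,0],
  newtons=70,
)

```text
time_s: 50.75
position: [0.5592, -0.096, 0.0532]
tool_rot: [[-0.441, 0.897, 0.001], [0.897, 0.441, -0.0], [-0.001, 0.001, -1.0]]
ft_force: [-1.3, 0.2, 7.0]
grip_width: 0.0092
gripper_force: 68.8
```

>>> drive_tool(
  offset=[
    [0,0,0],
    [0,0,0],
    [0,0,0],
    [0,0,-0.5],
    [0,0,-1],
    [0,0,-1],
    [0,0,-0.9],
    [0,0,0],
    [0,0,0],
    [0,0,0],
  ],
  turn=[
    [0,0,0],
    [0,0,0],
    [0,0,0],
    [0,0,0],
    [0,0,0],
    [0,0,0],
    [0,0,0],
    [0,0,1],
    [0,0,1],
    [0,0,1],
  ],
  hand=[0,0,0,0,0,0,0,0,0,0],
)

```text
time_s: 52.0
position: [0.5587, -0.096, 0.1882]
tool_rot: [[-0.139, 0.99, -0.001], [0.99, 0.139, 0.0], [0.001, -0.001, -1.0]]
ft_force: [-0.8, -0.5, -2.6]
grip_width: 0.0089
gripper_force: 68.5
```

```bash
cat >> h.py <<'E'
def place(h,z,r=.057,d=0):
    a=np.radians(h);u=np.array([np.cos(a),np.sin(a)]); plan([*(O+r*u),z],h)
E
python3 - <<'E'
from h import *
place(94,.17)
E
```

```text
t=52.0 pos [ 0.5587 -0.096   0.1882] yaw 98.0 q6 -30 -> ~4; turn z units 0.66; offset units [ 6.728 -1.652  0.454]; grip 0.0089 F [-0.8 -0.5 -2.6]
```

>>> drive_tool(
  offset=[
    [0,0,0],
    [0.96,-0.24,0],
    [0.96,-0.24,0],
    [0.96,-0.24,0],
    [0.96,-0.24,0],
    [0.96,-0.24,0],
    [0.96,-0.24,0],
    [0.96,-0.21,0],
    [0,0,0.5],
    [0,0,0.5],
  ],
  turn=[
    [0,0,0.66],
    [0,0,0],
    [0,0,0],
    [0,0,0],
    [0,0,0],
    [0,0,0],
    [0,0,0],
    [0,0,0],
    [0,0,0],
    [0,0,0],
  ],
  hand=[0,0,0,0,0,0,0,0,0,0],
)

```text
time_s: 53.25
position: [0.473, 0.1677, 0.1479]
tool_rot: [[-0.075, 0.997, 0.0], [0.997, 0.075, 0.0], [0.0, 0.0, -1.0]]
ft_force: [-0.0, 0.3, -1.6]
grip_width: 0.0089
gripper_force: 68.5
```

>>> drive_tool(
  offset=[
    [0,0,0],
    [0,0,0],
    [0,0,0],
    [0,0,0],
    [0,0,0],
    [0,0,0],
    [0,0,0],
    [0,0,0],
    [0,0,0],
    [0,0,0],
  ],
  turn=[
    [0,0,0],
    [0,0,0],
    [0,0,0],
    [0,0,0],
    [0,0,0],
    [0,0,0],
    [0,0,0],
    [0,0,0],
    [0,0,0],
    [0,0,0],
  ],
  hand=[0,0,0,0,0,0,0,0,0,0],
)

```text
time_s: 54.5
position: [0.4734, 0.1671, 0.1485]
tool_rot: [[-0.074, 0.997, -0.0], [0.997, 0.074, -0.0], [-0.0, -0.0, -1.0]]
ft_force: [0.0, -0.2, -2.2]
grip_width: 0.0087
gripper_force: 68.5
```

```bash
python3 - <<'E'
from h import *
place(94,.0945)
s=get_image("scene");t=get_image("top");cv2.imwrite("pics/s11.png",s);cv2.imwrite("pics/t11.png",t)
p=proj("scene",[[*O,.09]])[0].astype(int);q=proj("top",[[*O,.09]])[0].astype(int);print(p,q)
a=cv2.resize(s[p[1]-50:p[1]+50,p[0]-65:p[0]+65],(520,400),interpolation=cv2.INTER_CUBIC)
b=cv2.resize(t[q[1]-40:q[1]+40,q[0]-26:q[0]+26],(260,400),interpolation=cv2.INTER_CUBIC)
cv2.imwrite("pics/v11.png",np.hstack([a,b]))
print(proj("top",[[*O,.102],[*O,.07],[*O,.13]]),q-[26,40])
E
```

```text
t=54.5 pos [0.4734 0.1671 0.1485] yaw 94.2 q6 2 -> ~2; turn z units 0.04; offset units [0.017 0.017 1.35 ]; grip 0.0087 F [ 0.  -0.2 -2.2]
[292 153] [189 203]
[[189.06617777 202.88180131]
 [190.69913001 205.14906704]
 [187.56551192 200.79784109]] [163 163]
```

View pics/v11.png

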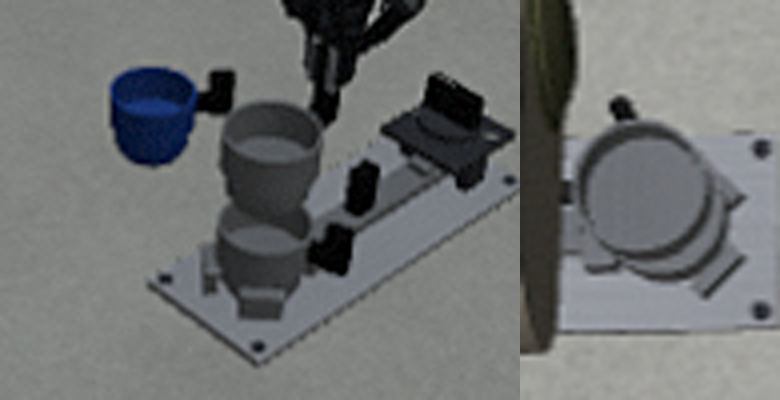

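```bash
cat >> h.py <<'E'
from scipy.optimize import least_squares
def rimfit(t,z,guess=None,R=.0365):
    """axis of a cup whose rim is at height z: bright-to-dark edge on the arc turned away from the camera, cast on that plane"""
    cc=K("top"); g=cv2.GaussianBlur(cv2.cvtColor(t,cv2.COLOR_BGR2GRAY),(3,3),0).astype(np.float32); gs=O if guess is None else np.array(guess)
    away=np.arctan2(gs[1]+.073,gs[0]-.24); pts=[]
    for f in np.arange(-85,86,5):
        a=away+np.radians(f);u=np.array([np.cos(a),np.sin(a)])
        r=np.arange(.026,.048,.0005); P=np.c_[gs+r[:,None]*u,np.full(len(r),z)]
        uv=proj("top",P,cc).astype(np.float32); v=cv2.remap(g,uv[:,:1],uv[:,1:],cv2.INTER_LINEAR).ravel()
        d=v[6:]-v[:-6]; i=d.argmax()
        if d[i]>18 and v.min()>35 and 0<i<len(d)-1: pts.append(P[i+3,:2])
    pts=np.array(pts)
    s=least_squares(lambda c:np.hypot(*(pts-c).T)-R,gs,loss="soft_l1",f_scale=.001)
    print("rim fit",s.x.round(4),"minus guess mm",((s.x-gs)*1000).round(1),"n",len(pts),"rms mm",(np.median(np.abs(s.fun))*1000).round(2)); return s.x
E
python3 - <<'E'
from h import *
rimfit(cv2.imread("pics/t11.png"),.155)
rimfit(cv2.imread("pics/t9.png"),.070)
rimfit(cv2.imread("pics/t9.png"),.060,[.58,-.1465])
E
```

```text
rim fit [0.4743 0.1094] minus guess mm [-3.7 -1.6] n 26 rms mm 0.45
rim fit [0.477  0.1096] minus guess mm [-1.  -1.4] n 31 rms mm 0.52
rim fit [ 0.5799 -0.1469] minus guess mm [-0.1 -0.4] n 35 rms mm 0.67
```

>>> drive_tool(
  offset=[
    [0,0.07,0.3],
    [0,0,0.3],
    [0,0,0.2],
    [0,0,0.1],
    [0,0,0.1],
    [0,0,0.1],
    [0,0,0.1],
    [0,0,0.1],
    [0,0,0.04],
    [0,0,0],
  ],
  turn=[
    [0,0,0],
    [0,0,0],
    [0,0,0],
    [0,0,0],
    [0,0,0],
    [0,0,0],
    [0,0,0],
    [0,0,0],
    [0,0,0],
    [0,0,0],
  ],
  hand=[0,0,0,0,0,0,0,0,0,0],
)

```text
time_s: 55.85
position: [0.4764, 0.1676, 0.0955]
tool_rot: [[-0.074, 0.997, 0.001], [0.997, 0.074, 0.0], [0.0, 0.001, -1.0]]
ft_force: [-2.3, 1.6, 4.2]
grip_width: 0.0086
gripper_force: 69.3
```

>>> drive_tool(
  offset=[
    [0,0,0],
    [0,0,0],
    [0,0,0],
    [0,0,-0.5],
    [0,0,-1],
    [0,0,-1],
    [0,0,-0.2],
    [0,0,0],
    [0,0,0],
    [0,0,0],
  ],
  turn=[
    [0,0,0],
    [0,0,0],
    [0,0,0],
    [0,0,0],
    [0,0,0],
    [0,0,0],
    [0,0,0],
    [0,0,-1],
    [0,0,-1],
    [0,0,-0.7],
  ],
  hand=[0.2,0.4,0.4,0.4,0.4,0.4,0.4,0.5,0.5,0.5],
)

```text
time_s: 57.1
position: [0.4758, 0.1672, 0.2019]
tool_rot: [[-0.351, 0.936, -0.002], [0.936, 0.351, -0.0], [0.0, -0.002, -1.0]]
ft_force: [-0.2, -0.8, -1.0]
grip_width: 0.0429
gripper_force: 0.0
```

```bash
cat >> h.py <<'E'
def goto(t,g,z=.15):
    """cup nearest the guess: refined axis, handle yaw, shift to above its handle"""
    o=[e for e in find(t) if np.isfinite(e[1])]
    P,h=min(o,key=lambda e:np.hypot(*(e[0]-g))); C=rimfit(t,.06,P); a=np.radians(h); H=C+.057*np.array([np.cos(a),np.sin(a)])
    print("handle",H.round(4),"yaw",round(h,1)); plan([*H,z],h)
E
python3 - <<'E'
from h import *
t=get_image("top");cv2.imwrite("pics/t12.png",t);goto(t,[.445,-.30]); rimfit(t,.102)
E
```

```text
[333.  220.4  25.4  26.9] cup [ 0.4457 -0.3013] handle yaw 110.6 32 r 0.058
[381.  211.7  25.1  28.8] cup [ 0.4745 -0.443 ] handle yaw 90.8 37 r 0.057
[333.5 173.1  24.8  26.6] cup [ 0.5884 -0.3055] handle yaw 83.9 42 r 0.056
rim fit [ 0.4454 -0.3014] minus guess mm [-0.3 -0. ] n 35 rms mm 0.36
handle [ 0.4253 -0.248 ] yaw 110.6
t=57.1 pos [0.4758 0.1672 0.2019] yaw 110.7 q6 -15 -> ~-64; turn z units 0.01; offset units [-9.27  -4.84   1.297]; grip 0.0426 F [ 0.5 -0.3  0.6]
rim fit [0.4772 0.1094] minus guess mm [-0.8 -1.6] n 24 rms mm 0.3
```

>>> drive_tool(
  offset=[
    [-0.93,-0.48,0],
    [-0.93,-0.48,0],
    [-0.93,-0.48,0],
    [-0.93,-0.48,0],
    [-0.93,-0.48,0],
    [-0.93,-0.48,0],
    [-0.93,-0.48,0],
    [-0.93,-0.48,0],
    [-0.93,-0.48,0],
    [-0.9,-0.52,0],
  ],
  turn=[
    [0,0,0],
    [0,0,0],
    [0,0,0],
    [0,0,0],
    [0,0,0],
    [0,0,0],
    [0,0,0],
    [0,0,0],
    [0,0,0],
    [0,0,0],
  ],
  hand=[0.5,0.5,0.5,0.5,0.5,0.5,0.5,0.5,0.5,0.5],
)

```text
time_s: 58.4
position: [0.4236, -0.2489, 0.2021]
tool_rot: [[-0.348, 0.938, -0.001], [0.938, 0.348, 0.001], [0.001, -0.001, -1.0]]
ft_force: [0.5, 0.1, 0.2]
grip_width: 0.0426
gripper_force: 0.0
```

>>> drive_tool(
  offset=[
    [0,0,0.8],
    [0,0,0.5],
    [0,0,0],
    [0,0,0],
    [0,0,0],
    [0,0,0],
    [0,0,0],
    [0,0,0],
    [0,0,0],
    [0,0,0],
  ],
  turn=[
    [0,0,0],
    [0,0,0],
    [0,0,0],
    [0,0,0],
    [0,0,0],
    [0,0,0],
    [0,0,0],
    [0,0,0],
    [0,0,0],
    [0,0,0],
  ],
  hand=[0.5,0.5,0.5,0.5,0.5,0.5,0.5,0.5,0.5,0.5],
)

```text
time_s: 59.65
position: [0.4241, -0.2477, 0.1509]
tool_rot: [[-0.349, 0.937, -0.0], [0.937, 0.349, 0.0], [0.0, -0.0, -1.0]]
ft_force: [0.5, 0.0, 0.3]
grip_width: 0.0426
gripper_force: 0.0
```

```bash
python3 - <<'E'
from h import *
plan([.4253,-.248,.052],110.6); im=wcheck(0); cv2.imwrite("pics/w13.png",im)
E
```

```text
t=59.6 pos [ 0.4241 -0.2477  0.1509] yaw 110.4 q6 -65 -> ~-65; turn z units -0.03; offset units [-0.017  0.026  2.473]; grip 0.0426 F [0.5 0.  0.3]
expected [[250.7, 171.1], [250.8, 208.3]]
lug blob x 247 261 y 175 212
```

>>> drive_tool(
  offset=[
    [-0.06,0.07,0.7],
    [0,0,0.7],
    [0,0,0.6],
    [0,0,0.35],
    [0,0,0.1],
    [0,0,0],
    [0,0,0],
    [0,0,0],
    [0,0,0],
    [0,0,0],
  ],
  turn=[
    [0,0,0.4],
    [0,0,0],
    [0,0,0],
    [0,0,0],
    [0,0,0],
    [0,0,0],
    [0,0,0],
    [0,0,0],
    [0,0,0],
    [0,0,0],
  ],
  hand=[0.5,0.5,0.5,0.5,0.5,0.3,0.15,0.05,0,0],
  newtons=70,
)

```text
time_s: 60.95
position: [0.4278, -0.2491, 0.0535]
tool_rot: [[-0.309, 0.951, 0.001], [0.951, 0.309, -0.001], [-0.001, 0.001, -1.0]]
ft_force: [-0.1, 2.1, 6.1]
grip_width: 0.0087
gripper_force: 68.8
```

>>> drive_tool(
  offset=[
    [0,0,0],
    [0,0,0],
    [0,0,0],
    [0,0,-0.5],
    [0,0,-1],
    [0,0,-1],
    [0,0,-0.9],
    [0,0,-0.5],
    [0,0,0],
    [0,0,0],
  ],
  turn=[
    [0,0,0],
    [0,0,0],
    [0,0,0],
    [0,0,0],
    [0,0,0],
    [0,0,0],
    [0,0,0],
    [0,0,0],
    [0,0,0],
    [0,0,0],
  ],
  hand=[0,0,0,0,0,0,0,0,0,0],
)

```text
time_s: 62.2
position: [0.4271, -0.2486, 0.2077]
tool_rot: [[-0.309, 0.951, -0.002], [0.951, 0.309, 0.002], [0.002, -0.001, -1.0]]
ft_force: [-0.9, -0.2, -1.7]
grip_width: 0.0088
gripper_force: 68.5
```

```bash
sed -i 's/O=np.array(\[.478,.111\])/O=np.array([.4772,.1096])/' h.py; python3 - <<'E'
from h import *
place(166,.19); place(108,.19)
E
```

```text
t=62.2 pos [ 0.4271 -0.2486  0.2077] yaw 108.0 q6 -62 -> ~-73; turn z units -9.66; offset units [2.376 8.992 0.442]; grip 0.0088 F [-0.9 -0.2 -1.7]
t=62.2 pos [ 0.4271 -0.2486  0.2077] yaw 108.0 q6 -62 -> ~-12; turn z units 0.00; offset units [9.555 3.958 0.442]; grip 0.0088 F [-0.9 -0.2 -1.7]
```

>>> drive_tool(
  offset=[
    [0,0,0],
    [0,0,0],
    [0,0,0],
    [0,0,0],
    [0,0,0],
    [0,0,0],
    [0,0,0],
    [0,0,0],
    [0,0,0],
    [0,0,0],
  ],
  turn=[
    [0,0,-0.96],
    [0,0,-0.96],
    [0,0,-0.96],
    [0,0,-0.96],
    [0,0,-0.96],
    [0,0,-0.97],
    [0,0,-0.97],
    [0,0,-0.97],
    [0,0,-0.97],
    [0,0,-0.97],
  ],
  hand=[0,0,0,0,0,0,0,0,0,0],
)

```text
time_s: 63.45
position: [0.4271, -0.2487, 0.2075]
tool_rot: [[-0.971, 0.24, -0.002], [0.24, 0.971, 0.002], [0.002, 0.001, -1.0]]
ft_force: [0.4, 1.1, -1.3]
grip_width: 0.0083
gripper_force: 68.5
```

>>> drive_tool(
  offset=[
    [0.24,0.9,0],
    [0.24,0.9,0],
    [0.24,0.9,0],
    [0.24,0.9,0],
    [0.24,0.9,0],
    [0.24,0.9,0],
    [0.24,0.9,0],
    [0.24,0.9,0],
    [0.24,0.9,0],
    [0.22,0.89,0],
  ],
  turn=[
    [0,0,0],
    [0,0,0],
    [0,0,0],
    [0,0,0],
    [0,0,0],
    [0,0,0],
    [0,0,0],
    [0,0,0],
    [0,0,0],
    [0,0,0],
  ],
  hand=[0,0,0,0,0,0,0,0,0,0],
)

```text
time_s: 64.7
position: [0.422, 0.1241, 0.2077]
tool_rot: [[-0.97, 0.243, -0.002], [0.243, 0.97, -0.0], [0.002, -0.001, -1.0]]
ft_force: [-0.2, 0.4, -1.0]
grip_width: 0.009
gripper_force: 68.6
```

>>> drive_tool(
  offset=[
    [0,0,0.4],
    [0,0,0],
    [0,0,0],
    [0,0,0],
    [0,0,0],
    [0,0,0],
    [0,0,0],
    [0,0,0],
    [0,0,0],
    [0,0,0],
  ],
  turn=[
    [0,0,0],
    [0,0,0],
    [0,0,0],
    [0,0,0],
    [0,0,0],
    [0,0,0],
    [0,0,0],
    [0,0,0],
    [0,0,0],
    [0,0,0],
  ],
  hand=[0,0,0,0,0,0,0,0,0,0],
)

```text
time_s: 65.95
position: [0.4227, 0.123, 0.1929]
tool_rot: [[-0.97, 0.243, -0.0], [0.243, 0.97, -0.0], [0.0, -0.0, -1.0]]
ft_force: [-0.0, -0.8, -1.3]
grip_width: 0.0086
gripper_force: 68.6
```

```bash
python3 - <<'E'
from h import *
place(166,.074+.0535)
t=get_image("top");cv2.imwrite("pics/t14.png",t); z=observe()["position"][2]-.0535+.06; rimfit(t,z); 
for dz in(.0,): print(proj("top",[[*O,z]]))
E
```

```text
t=66.0 pos [0.4227 0.123  0.1929] yaw 165.9 q6 -75 -> ~-75; turn z units -0.01; offset units [0.022 0.005 1.635]; grip 0.0086 F [-0.  -0.8 -1.3]
rim fit [0.4805 0.1149] minus guess mm [3.3 5.3] n 6 rms mm 0.85
[[184.045246   195.49437442]]
```

>>> drive_tool(
  offset=[
    [0,0,0.4],
    [0,0,0.35],
    [0,0,0.25],
    [0,0,0.1],
    [0,0,0.1],
    [0,0,0.1],
    [0,0,0.1],
    [0,0,0.1],
    [0,0,0.1],
    [0,0,0.03],
  ],
  turn=[
    [0,0,0],
    [0,0,0],
    [0,0,0],
    [0,0,0],
    [0,0,0],
    [0,0,0],
    [0,0,0],
    [0,0,0],
    [0,0,0],
    [0,0,0],
  ],
  hand=[0,0,0,0,0,0,0,0,0,0],
)

```text
time_s: 67.25
position: [0.4225, 0.1231, 0.1277]
tool_rot: [[-0.97, 0.243, -0.001], [0.243, 0.97, 0.0], [0.001, 0.0, -1.0]]
ft_force: [-4.2, 1.5, 8.1]
grip_width: 0.0089
gripper_force: 70.0
```

>>> drive_tool(
  offset=[
    [0,0,0],
    [0,0,0],
    [0,0,0],
    [0,0,-0.5],
    [0,0,-1],
    [0,0,-1],
    [0,0,0],
    [0,0,0],
    [0,0,0],
    [0,0,0],
  ],
  turn=[
    [0,0,0],
    [0,0,0],
    [0,0,0],
    [0,0,0],
    [0,0,0],
    [0,0,0],
    [0,0,1],
    [0,0,1],
    [0,0,1],
    [0,0,1],
  ],
  hand=[0.2,0.4,0.4,0.4,0.4,0.4,0.4,0.5,0.5,0.5],
)

```text
time_s: 68.5
position: [0.4227, 0.1229, 0.2277]
tool_rot: [[-0.785, 0.619, 0.0], [0.619, 0.785, -0.0], [-0.0, -0.0, -1.0]]
ft_force: [-0.1, 0.6, 0.4]
grip_width: 0.0427
gripper_force: 0.0
```

>>> drive_tool(
  offset=[
    [0,0,0],
    [0,0,0],
    [0,0,0],
    [0,0,0],
    [0,0,0],
    [0,0,0],
    [0,0,0],
    [0,0,0],
    [0,0,0],
    [0,0,0],
  ],
  turn=[
    [0,0,1],
    [0,0,1],
    [0,0,1],
    [0,0,1],
    [0,0,1],
    [0,0,1],
    [0,0,1],
    [0,0,1],
    [0,0,1],
    [0,0,1],
  ],
  hand=[0.5,0.5,0.5,0.5,0.5,0.5,0.5,0.5,0.5,0.5],
)

```text
time_s: 69.75
position: [0.4227, 0.1229, 0.2277]
tool_rot: [[0.144, 0.99, 0.0], [0.99, -0.144, -0.0], [-0.0, 0.0, -1.0]]
ft_force: [0.0, 0.7, 0.4]
grip_width: 0.0429
gripper_force: 0.0
```

```bash
python3 - <<'E'
from h import *
t=get_image("top");cv2.imwrite("pics/t15.png",t);goto(t,[.588,-.305]); rimfit(t,.134)
E
```

```text
[381.  211.7  25.2  28.8] cup [ 0.4744 -0.443 ] handle yaw 90.8 37 r 0.057
[333.5 173.   24.8  26.7] cup [ 0.5885 -0.3056] handle yaw 84.1 42 r 0.056
rim fit [ 0.5884 -0.3058] minus guess mm [-0.2 -0.3] n 35 rms mm 0.61
handle [ 0.5943 -0.2491] yaw 84.1
t=69.8 pos [0.4227 0.1229 0.2277] yaw 81.5 q6 9 -> ~-32; turn z units -0.43; offset units [-8.807  5.229  1.943]; grip 0.0428 F [-0.2 -0.3  0.1]
rim fit [0.476  0.1092] minus guess mm [-1.2 -0.4] n 27 rms mm 1.05
```

>>> drive_tool(
  offset=[
    [-0.86,0.57,0],
    [-0.86,0.57,0],
    [-0.86,0.57,0],
    [-0.86,0.57,0],
    [-0.86,0.57,0],
    [-0.86,0.57,0],
    [-0.86,0.57,0],
    [-0.85,0.56,0],
    [-0.85,0.56,0],
    [-0.85,0.56,0],
  ],
  turn=[
    [0,0,0],
    [0,0,0],
    [0,0,0],
    [0,0,0],
    [0,0,0],
    [0,0,0],
    [0,0,0],
    [0,0,0],
    [0,0,0],
    [0,0,0],
  ],
  hand=[0.5,0.5,0.5,0.5,0.5,0.5,0.5,0.5,0.5,0.5],
)

```text
time_s: 71.05
position: [0.5995, -0.2496, 0.2275]
tool_rot: [[0.139, 0.99, -0.0], [0.99, -0.139, 0.0], [0.0, -0.0, -1.0]]
ft_force: [0.7, 0.1, 0.4]
grip_width: 0.043
gripper_force: 0.0
```

>>> drive_tool(
  offset=[
    [0,0,0.9],
    [0,0,0.6],
    [0,0,0.4],
    [0,0,0],
    [0,0,0],
    [0,0,0],
    [0,0,0],
    [0,0,0],
    [0,0,0],
    [0,0,0],
  ],
  turn=[
    [0,0,0],
    [0,0,0],
    [0,0,0],
    [0,0,0],
    [0,0,0],
    [0,0,0],
    [0,0,0],
    [0,0,0],
    [0,0,0],
    [0,0,0],
  ],
  hand=[0.5,0.5,0.5,0.5,0.5,0.5,0.5,0.5,0.5,0.5],
)

```text
time_s: 72.3
position: [0.5991, -0.2483, 0.1517]
tool_rot: [[0.141, 0.99, -0.0], [0.99, -0.141, 0.0], [0.0, -0.0, -1.0]]
ft_force: [0.2, 0.2, 0.0]
grip_width: 0.0431
gripper_force: 0.0
```

```bash
python3 - <<'E'
from h import *
plan([.5965,-.2494,.052],81.6); im=wcheck(0); cv2.imwrite("pics/w16.png",im)
E
```

```text
t=72.3 pos [ 0.5991 -0.2483  0.1517] yaw 81.9 q6 -25 -> ~-25; turn z units 0.05; offset units [-0.036 -0.06   2.493]; grip 0.0431 F [0.2 0.2 0. ]
expected [[251.0, 170.7], [251.1, 207.7]]
lug blob x 245 259 y 175 211
```

>>> drive_tool(
  offset=[
    [-0.06,0.02,0.7],
    [0,0,0.7],
    [0,0,0.6],
    [0,0,0.35],
    [0,0,0.12],
    [0,0,0],
    [0,0,0],
    [0,0,0],
    [0,0,0],
    [0,0,0],
  ],
  turn=[
    [0,0,0],
    [0,0,0],
    [0,0,0],
    [0,0,0],
    [0,0,0],
    [0,0,0],
    [0,0,0],
    [0,0,0],
    [0,0,0],
    [0,0,0],
  ],
  hand=[0.5,0.5,0.5,0.5,0.5,0.3,0.15,0.05,0,0],
  newtons=70,
)

```text
time_s: 73.6
position: [0.5999, -0.2507, 0.0538]
tool_rot: [[0.14, 0.99, 0.001], [0.99, -0.14, -0.0], [-0.0, 0.001, -1.0]]
ft_force: [-0.4, 2.3, 5.9]
grip_width: 0.0088
gripper_force: 68.8
```

```bash
cat >> h.py <<'E'
def rel(C):
    s=observe();T=s["tool_rot"][:2,:2];v=T.T@(np.array(C)-s["position"][:2]);np.savetxt("rel.txt",np.r_[v,s["position"][2]]);print("cup axis in tool mm",(v*1000).round(1),"z",s["position"][2].round(4),s["grip_width"])
def place2(h,under,up=0):
    x,y,z=np.loadtxt("rel.txt");a=np.radians(h);u=np.array([np.cos(a),np.sin(a)]);w=np.array([np.sin(a),-np.cos(a)])
    plan([*(O-x*u-y*w),under+z+up],h)
E
python3 - <<'E'
from h import *
rel([.5884,-.3058])
E
```

```text
cup axis in tool mm [-56.1  -3.7] z 0.0538 0.008771085444431115
```

>>> drive_tool(
  offset=[
    [0,0,0],
    [0,0,-0.5],
    [0,0,-1],
    [0,0,-1],
    [0,0,-1],
    [0,0,-1],
    [0,0,-0.5],
    [0,0,0],
    [0,0,0],
    [0,0,0],
  ],
  turn=[
    [0,0,0],
    [0,0,0],
    [0,0,0],
    [0,0,0],
    [0,0,0],
    [0,0,0],
    [0,0,0],
    [0,0,0],
    [0,0,0],
    [0,0,0],
  ],
  hand=[0,0,0,0,0,0,0,0,0,0],
)

```text
time_s: 74.85
position: [0.5992, -0.2506, 0.2514]
tool_rot: [[0.141, 0.99, -0.002], [0.99, -0.141, 0.001], [0.001, -0.002, -1.0]]
ft_force: [0.6, 0.4, -1.6]
grip_width: 0.0085
gripper_force: 68.5
```

```bash
python3 - <<'E'
from h import *
place2(-50,.106,.04); place2(81.9,.106,.04)
E
```

```text
t=74.8 pos [ 0.5992 -0.2506  0.2514] yaw 81.9 q6 -25 -> ~137; turn z units 21.99; offset units [-7.456 -3.36   1.291]; grip 0.0085 F [ 0.6  0.4 -1.6]
t=74.8 pos [ 0.5992 -0.2506  0.2514] yaw 81.9 q6 -25 -> ~16; turn z units 0.00; offset units [ 9.889 -4.198  1.291]; grip 0.0085 F [ 0.6  0.4 -1.6]
```

>>> drive_tool(
  offset=[
    [0,0,0],
    [0,0,0],
    [0,0,0],
    [0,0,0],
    [0,0,0],
    [0,0,0],
    [0,0,0],
    [0,0,0],
    [0,0,0],
    [0,0,0],
  ],
  turn=[
    [0,0,1],
    [0,0,1],
    [0,0,1],
    [0,0,1],
    [0,0,1],
    [0,0,1],
    [0,0,1],
    [0,0,1],
    [0,0,1],
    [0,0,1],
  ],
  hand=[0,0,0,0,0,0,0,0,0,0],
)

```text
time_s: 76.1
position: [0.5994, -0.2507, 0.252]
tool_rot: [[0.929, 0.37, -0.001], [0.37, -0.929, 0.001], [-0.001, -0.001, -1.0]]
ft_force: [-0.2, 0.6, -1.7]
grip_width: 0.0088
gripper_force: 68.5
```

>>> drive_tool(
  offset=[
    [0,0,0],
    [0,0,0],
    [0,0,0],
    [0,0,0],
    [0,0,0],
    [0,0,0],
    [0,0,0],
    [0,0,0],
    [0,0,0],
    [0,0,0],
  ],
  turn=[
    [0,0,1],
    [0,0,1],
    [0,0,1],
    [0,0,1],
    [0,0,1],
    [0,0,1],
    [0,0,1],
    [0,0,1],
    [0,0,1],
    [0,0,1],
  ],
  hand=[0,0,0,0,0,0,0,0,0,0],
)

```text
time_s: 77.35
position: [0.5994, -0.2508, 0.252]
tool_rot: [[0.785, -0.619, -0.001], [-0.619, -0.785, 0.001], [-0.001, 0.0, -1.0]]
ft_force: [-0.1, -0.3, -1.7]
grip_width: 0.0086
gripper_force: 68.5
```

>>> drive_tool(
  offset=[
    [0,0,0],
    [0,0,0],
    [-0.93,-0.42,0],
    [-0.93,-0.42,0],
    [-0.93,-0.42,0],
    [-0.93,-0.42,0],
    [-0.93,-0.42,0],
    [-0.93,-0.42,0],
    [-0.93,-0.42,0],
    [-0.93,-0.42,0],
  ],
  turn=[
    [0,0,1],
    [0,0,1],
    [0,0,0],
    [0,0,0],
    [0,0,0],
    [0,0,0],
    [0,0,0],
    [0,0,0],
    [0,0,0],
    [0,0,0],
  ],
  hand=[0,0,0,0,0,0,0,0,0,0],
)

```text
time_s: 78.6
position: [0.511, 0.0649, 0.2524]
tool_rot: [[0.642, -0.767, -0.001], [-0.767, -0.642, -0.0], [-0.0, 0.001, -1.0]]
ft_force: [0.2, 0.1, -1.4]
grip_width: 0.0087
gripper_force: 68.6
```

>>> drive_tool(
  offset=[
    [0,0,0.6],
    [0,0,0.6],
    [0,0,0],
    [0,0,0],
    [0,0,0],
    [0,0,0],
    [0,0,0],
    [0,0,0],
    [0,0,0],
    [0,0,0],
  ],
  turn=[
    [0,0,0],
    [0,0,0],
    [0,0,0],
    [0,0,0],
    [0,0,0],
    [0,0,0],
    [0,0,0],
    [0,0,0],
    [0,0,0],
    [0,0,0],
  ],
  hand=[0,0,0,0,0,0,0,0,0,0],
)

```text
time_s: 79.85
position: [0.5116, 0.0637, 0.2049]
tool_rot: [[0.642, -0.767, -0.0], [-0.767, -0.642, 0.0], [-0.0, -0.0, -1.0]]
ft_force: [-0.7, 0.1, -1.5]
grip_width: 0.0087
gripper_force: 68.6
```

```bash
python3 - <<'E'
from h import *
place2(-50,.106)
t=get_image("top");cv2.imwrite("pics/t17.png",t); z=observe()["position"][2]-.0538+.06; rimfit(t,z); find(t)
E
```

```text
t=79.8 pos [0.5116 0.0637 0.2049] yaw -50.1 q6 134 -> ~134; turn z units -0.01; offset units [-0.029  0.013  1.128]; grip 0.0087 F [-0.7  0.1 -1.5]Traceback (most recent call last):
  File "<stdin>", line 3, in <module>
  File "h.py", line 83, in rimfit
    s=least_squares(lambda c:np.hypot(*(pts-c).T)-R,gs,loss="soft_l1",f_scale=.001)
    return func(*args, **kwargs)
    vector_fun = VectorFunction(
        fun_wrapped,
    ...<6 lines>...
        workers=workers
    )
    self._update_fun()
    ~~~~~~~~~~~~~~~~^^
    self.f = self.fun_wrapped(xp_copy(self.x))
             ~~~~~~~~~~~~~~~~^^^^^^^^^^^^^^^^^
    return np.atleast_1d(self.fun(x))
                         ~~~~~~~~^^^
    return self.f(x, *self.args, **self.kwargs)
           ~~~~~~^^^^^^^^^^^^^^^^^^^^^^^^^^^^^^
  File "h.py", line 83, in <lambda>
    s=least_squares(lambda c:np.hypot(*(pts-c).T)-R,gs,loss="soft_l1",f_scale=.001)
                                        ~~~^~
ValueError: operands could not be broadcast together with shapes (0,) (2,)
```

>>> drive_tool(
  offset=[
    [-0.03,-0.01,0.3],
    [0,0,0.2],
    [0,0,0.1],
    [0,0,0.1],
    [0,0,0.1],
    [0,0,0.1],
    [0,0,0.1],
    [0,0,0.08],
    [0,0,0.05],
    [0,0,0],
  ],
  turn=[
    [0,0,0],
    [0,0,0],
    [0,0,0],
    [0,0,0],
    [0,0,0],
    [0,0,0],
    [0,0,0],
    [0,0,0],
    [0,0,0],
    [0,0,0],
  ],
  hand=[0,0,0,0,0,0,0,0,0,0],
)

```text
time_s: 81.15
position: [0.5116, 0.0647, 0.1602]
tool_rot: [[0.642, -0.767, 0.001], [-0.767, -0.642, -0.0], [0.001, -0.001, -1.0]]
ft_force: [1.5, -1.1, 3.5]
grip_width: 0.0088
gripper_force: 69.2
```

>>> drive_tool(
  offset=[
    [0,0,0],
    [0,0,0],
    [0,0,0],
    [0,0,-0.5],
    [0,0,-1],
    [0,0,-1],
    [0,0,0],
    [0,0,0],
    [0,0,0],
    [0,0,0],
  ],
  turn=[
    [0,0,0],
    [0,0,0],
    [0,0,0],
    [0,0,0],
    [0,0,0],
    [0,0,0],
    [0,0,-1],
    [0,0,-1],
    [0,0,-1],
    [0,0,-1],
  ],
  hand=[0.2,0.4,0.4,0.4,0.4,0.4,0.4,0.5,0.5,0.5],
)

```text
time_s: 82.4
position: [0.511, 0.0649, 0.2596]
tool_rot: [[0.9, -0.437, -0.001], [-0.437, -0.9, 0.0], [-0.0, 0.0, -1.0]]
ft_force: [-0.3, 0.2, 0.1]
grip_width: 0.0428
gripper_force: 0.0
```

>>> drive_tool(
  offset=[
    [0,0,0],
    [0,0,0],
    [0,0,0],
    [0,0,0],
    [0,0,0],
    [0,0,0],
    [0,0,0],
    [0,0,0],
    [0,0,0],
    [0,0,0],
  ],
  turn=[
    [0,0,-1],
    [0,0,-1],
    [0,0,-1],
    [0,0,-1],
    [0,0,-1],
    [0,0,-1],
    [0,0,-1],
    [0,0,-1],
    [0,0,-1],
    [0,0,-1],
  ],
  hand=[0.5,0.5,0.5,0.5,0.5,0.5,0.5,0.5,0.5,0.5],
)

```text
time_s: 83.65
position: [0.511, 0.0649, 0.2596]
tool_rot: [[0.828, 0.561, -0.001], [0.561, -0.828, 0.0], [-0.0, -0.0, -1.0]]
ft_force: [-0.1, -0.0, 0.6]
grip_width: 0.0429
gripper_force: 0.0
```

>>> drive_tool(
  offset=[
    [0,0,0],
    [0,0,0],
    [0,0,0],
    [0,0,0],
    [0,0,0],
    [0,0,0],
    [0,0,0],
    [0,0,0],
    [0,0,0],
    [0,0,0],
  ],
  turn=[
    [0,0,-1],
    [0,0,-1],
    [0,0,-1],
    [0,0,-1],
    [0,0,-1],
    [0,0,-1],
    [0,0,-1],
    [0,0,-1],
    [0,0,-1],
    [0,0,-0.1],
  ],
  hand=[0.5,0.5,0.5,0.5,0.5,0.5,0.5,0.5,0.5,0.5],
)

```text
time_s: 84.9
position: [0.511, 0.0649, 0.2596]
tool_rot: [[0.026, 1.0, -0.0], [1.0, -0.026, 0.0], [0.0, -0.0, -1.0]]
ft_force: [0.8, -0.8, 0.0]
grip_width: 0.0425
gripper_force: 0.0
```

```bash
python3 - <<'E'
from h import *
t=get_image("top");cv2.imwrite("pics/t18.png",t);goto(t,[.474,-.443],.2); C=[.4744,-.443];a=np.radians(88.5)
plan([C[0]+.057*np.cos(a),C[1]+.057*np.sin(a),.15],88.5)
try: rimfit(t,.166)
except Exception as e: print("occluded")
E
```

```text
[381.  211.7  25.1  28.8] cup [ 0.4745 -0.443 ] handle yaw 90.8 37 r 0.057
rim fit [ 0.4746 -0.4442] minus guess mm [ 0.2 -1.2] n 35 rms mm 0.44
handle [ 0.4738 -0.3872] yaw 90.8
t=85.0 pos [0.5111 0.0649 0.2597] yaw 88.5 q6 -4 -> ~-53; turn z units -0.40; offset units [-11.288  -1.097   1.491]; grip 0.0426 F [ 0.2 -0.5  0.5]
t=85.0 pos [0.5111 0.0649 0.2597] yaw 88.5 q6 -4 -> ~-51; turn z units -0.01; offset units [-11.291  -0.584   2.741]; grip 0.0426 F [ 0.2 -0.5  0.5]
occluded
```

>>> drive_tool(
  offset=[
    [-0.95,-0.05,0],
    [-0.95,-0.05,0],
    [-0.95,-0.05,0],
    [-0.95,-0.05,0],
    [-0.95,-0.05,0],
    [-0.95,-0.05,0],
    [-0.95,-0.05,0],
    [-0.95,-0.05,0],
    [-0.95,-0.05,0],
    [-0.95,-0.05,0],
  ],
  turn=[
    [0,0,0],
    [0,0,0],
    [0,0,0],
    [0,0,0],
    [0,0,0],
    [0,0,0],
    [0,0,0],
    [0,0,0],
    [0,0,0],
    [0,0,0],
  ],
  hand=[0.5,0.5,0.5,0.5,0.5,0.5,0.5,0.5,0.5,0.5],
)

```text
time_s: 86.2
position: [0.4811, -0.3157, 0.2597]
tool_rot: [[0.028, 1.0, -0.0], [1.0, -0.028, 0.0], [0.0, -0.0, -1.0]]
ft_force: [0.4, -0.6, -0.1]
grip_width: 0.0425
gripper_force: 0.0
```

>>> drive_tool(
  offset=[
    [-0.9,-0.05,0],
    [-0.92,-0.03,0],
    [0,0,0.9],
    [0,0,0.9],
    [0,0,0.6],
    [0,0,0.3],
    [0,0,0],
    [0,0,0],
    [0,0,0],
    [0,0,0],
  ],
  turn=[
    [0,0,0],
    [0,0,0],
    [0,0,0],
    [0,0,0],
    [0,0,0],
    [0,0,0],
    [0,0,0],
    [0,0,0],
    [0,0,0],
    [0,0,0],
  ],
  hand=[0.5,0.5,0.5,0.5,0.5,0.5,0.5,0.5,0.5,0.5],
)

```text
time_s: 87.45
position: [0.4764, -0.3873, 0.1523]
tool_rot: [[0.026, 1.0, 0.001], [1.0, -0.026, -0.001], [-0.001, 0.001, -1.0]]
ft_force: [-0.2, -0.8, -1.0]
grip_width: 0.0426
gripper_force: 0.0
```

```bash
python3 - <<'E'
from h import *
plan([.4761,-.3872,.052],88.5); im=wcheck(0); cv2.imwrite("pics/w19.png",im)
t=get_image("top");cv2.imwrite("pics/t19.png",t); rimfit(t,.166)
E
```

```text
t=87.5 pos [ 0.4764 -0.3873  0.1523] yaw 88.5 q6 -49 -> ~-49; turn z units 0.00; offset units [ 0.003 -0.007  2.507]; grip 0.0426 F [-0.2 -0.8 -1. ]
expected [[250.8, 170.6], [251.0, 207.5]]
lug blob x 244 258 y 175 211
rim fit [0.4741 0.1075] minus guess mm [-3.1 -2.1] n 27 rms mm 0.63
```

>>> drive_tool(
  offset=[
    [-0.06,0.01,0.7],
    [0,0,0.7],
    [0,0,0.6],
    [0,0,0.35],
    [0,0,0.13],
    [0,0,0],
    [0,0,0],
    [0,0,0],
    [0,0,0],
    [0,0,0],
  ],
  turn=[
    [0,0,0],
    [0,0,0],
    [0,0,0],
    [0,0,0],
    [0,0,0],
    [0,0,0],
    [0,0,0],
    [0,0,0],
    [0,0,0],
    [0,0,0],
  ],
  hand=[0.5,0.5,0.5,0.5,0.5,0.3,0.15,0.05,0,0],
  newtons=70,
)

```text
time_s: 88.8
position: [0.477, -0.3897, 0.0534]
tool_rot: [[0.026, 1.0, 0.001], [1.0, -0.026, -0.001], [-0.001, 0.001, -1.0]]
ft_force: [0.7, 2.5, 6.0]
grip_width: 0.0088
gripper_force: 68.9
```

```bash
sed -i 's/O=np.array(\[.4772,.1096\])/O=np.array([.4750,.1083])/' h.py; python3 - <<'E'
from h import *
rel([.4746,-.4442])
E
```

```text
cup axis in tool mm [-54.6  -1. ] z 0.0534 0.00875893970626843
```

>>> drive_tool(
  offset=[
    [0,0,0],
    [0,0,-0.5],
    [0,0,-1],
    [0,0,-1],
    [0,0,-1],
    [0,0,-1],
    [0,0,-1],
    [0,0,-0.3],
    [0,0,0],
    [0,0,0],
  ],
  turn=[
    [0,0,0],
    [0,0,0],
    [0,0,0],
    [0,0,0],
    [0,0,0],
    [0,0,0],
    [0,0,0],
    [0,0,0],
    [0,0,0],
    [0,0,0],
  ],
  hand=[0,0,0,0,0,0,0,0,0,0],
)

```text
time_s: 90.05
position: [0.4763, -0.3892, 0.2824]
tool_rot: [[0.026, 1.0, -0.002], [1.0, -0.026, 0.003], [0.003, -0.002, -1.0]]
ft_force: [-0.5, -0.1, -1.3]
grip_width: 0.0088
gripper_force: 68.5
```

```bash
python3 - <<'E'
from h import *
place2(88.5,.138,.04); place2(238,.138,.04)
E
```

```text
t=90.0 pos [ 0.4763 -0.3892  0.2824] yaw 88.5 q6 -49 -> ~9; turn z units 0.00; offset units [13.798 -0.333  1.275]; grip 0.0088 F [-0.5 -0.1 -1.3]
t=90.0 pos [ 0.4763 -0.3892  0.2824] yaw 88.5 q6 -49 -> ~-151; turn z units -24.91; offset units [-9.168  6.644  1.275]; grip 0.0088 F [-0.5 -0.1 -1.3]
```

>>> drive_tool(
  offset=[
    [0.95,-0.1,0],
    [0.95,-0.1,0],
    [0.95,-0.1,0],
    [0.95,-0.1,0],
    [0.95,-0.1,0],
    [0.95,-0.1,0],
    [0.95,-0.1,0],
    [0.95,-0.1,0],
    [0.95,-0.1,0],
    [0.95,-0.1,0],
  ],
  turn=[
    [0,0,0],
    [0,0,0],
    [0,0,0],
    [0,0,0],
    [0,0,0],
    [0,0,0],
    [0,0,0],
    [0,0,0],
    [0,0,0],
    [0,0,0],
  ],
  hand=[0,0,0,0,0,0,0,0,0,0],
)

```text
time_s: 91.3
position: [0.4458, -0.0074, 0.2832]
tool_rot: [[0.026, 1.0, -0.002], [1.0, -0.026, 0.001], [0.001, -0.002, -1.0]]
ft_force: [0.0, 0.8, -1.3]
grip_width: 0.0089
gripper_force: 68.6
```

>>> drive_tool(
  offset=[
    [0.95,-0.1,0],
    [0.9,-0.09,0],
    [0,0,0],
    [0,0,0],
    [0,0,0],
    [0,0,0],
    [0,0,0],
    [0,0,0],
    [0,0,0],
    [0,0,0],
  ],
  turn=[
    [0,0,0],
    [0,0,0],
    [0,0,-1],
    [0,0,-1],
    [0,0,-1],
    [0,0,-1],
    [0,0,-1],
    [0,0,-1],
    [0,0,-1],
    [0,0,-1],
  ],
  hand=[0,0,0,0,0,0,0,0,0,0],
)

```text
time_s: 92.55
position: [0.4403, 0.0655, 0.2832]
tool_rot: [[-0.728, 0.686, -0.003], [0.686, 0.728, 0.0], [0.002, -0.002, -1.0]]
ft_force: [-0.2, -1.1, -1.1]
grip_width: 0.0087
gripper_force: 68.6
```

>>> drive_tool(
  offset=[
    [0,0,0],
    [0,0,0],
    [0,0,0],
    [0,0,0],
    [0,0,0],
    [0,0,0],
    [0,0,0],
    [0,0,0],
    [0,0,0],
    [0,0,0],
  ],
  turn=[
    [0,0,-1],
    [0,0,-1],
    [0,0,-1],
    [0,0,-1],
    [0,0,-1],
    [0,0,-1],
    [0,0,-1],
    [0,0,-1],
    [0,0,-1],
    [0,0,-1],
  ],
  hand=[0,0,0,0,0,0,0,0,0,0],
)

```text
time_s: 93.8
position: [0.4403, 0.0655, 0.2832]
tool_rot: [[-0.958, -0.288, -0.003], [-0.288, 0.958, 0.0], [0.002, 0.001, -1.0]]
ft_force: [-0.7, -0.5, -0.8]
grip_width: 0.0089
gripper_force: 68.6
```

>>> drive_tool(
  offset=[
    [0,0,0],
    [0,0,0],
    [0,0,0],
    [0,0,0],
    [0,0,0],
    [0,0,0],
    [0,0,0],
    [0,0,0],
    [0,0,0],
    [0,0,0],
  ],
  turn=[
    [0,0,-1],
    [0,0,-1],
    [0,0,-1],
    [0,0,-1],
    [0,0,-1],
    [0,0,-0.9],
    [0,0,0],
    [0,0,0],
    [0,0,0],
    [0,0,0],
  ],
  hand=[0,0,0,0,0,0,0,0,0,0],
)

```text
time_s: 95.05
position: [0.4408, 0.0655, 0.2845]
tool_rot: [[-0.617, -0.787, -0.0], [-0.787, 0.617, -0.0], [0.0, 0.0, -1.0]]
ft_force: [0.3, 0.2, -1.8]
grip_width: 0.0088
gripper_force: 68.6
```

```bash
python3 - <<'E'
from h import *
place2(232,.138)
t=get_image("top");s=get_image("scene");cv2.imwrite("pics/t20.png",t);cv2.imwrite("pics/s20.png",s)
z=observe()["position"][2]-.0534+.06
try: rimfit(t,z)
except Exception: print("occluded")
E
```

```text
t=95.0 pos [0.4408 0.0655 0.2845] yaw -128.1 q6 -149 -> ~-149; turn z units -0.02; offset units [-0.007  0.01   2.328]; grip 0.0088 F [ 0.3  0.2 -1.8]
rim fit [0.4915 0.1276] minus guess mm [16.5 19.3] n 4 rms mm 1.05
```

>>> drive_tool(
  offset=[
    [0,0,0.6],
    [0,0,0.5],
    [0,0,0.4],
    [0,0,0.2],
    [0,0,0.1],
    [0,0,0.1],
    [0,0,0.1],
    [0,0,0.1],
    [0,0,0.1],
    [0,0,0.1],
  ],
  turn=[
    [0,0,0],
    [0,0,0],
    [0,0,0],
    [0,0,0],
    [0,0,0],
    [0,0,0],
    [0,0,0],
    [0,0,0],
    [0,0,0],
    [0,0,0],
  ],
  hand=[0,0,0,0,0,0,0,0,0,0],
)

```text
time_s: 96.4
position: [0.4408, 0.0655, 0.1923]
tool_rot: [[-0.617, -0.787, 0.0], [-0.787, 0.617, -0.0], [0.0, -0.0, -1.0]]
ft_force: [-0.5, -0.3, -0.2]
grip_width: 0.009
gripper_force: 68.7
```

>>> drive_tool(
  offset=[
    [0,0,0.02],
    [0,0,0],
    [0,0,0],
    [0,0,0],
    [0,0,0],
    [0,0,0],
    [0,0,0],
    [0,0,0],
    [0,0,0],
    [0,0,0],
  ],
  turn=[
    [0,0,0],
    [0,0,0],
    [0,0,0],
    [0,0,0],
    [0,0,0],
    [0,0,0],
    [0,0,0],
    [0,0,0],
    [0,0,0],
    [0,0,0],
  ],
  hand=[0,0,0,0,0,0,0,0,0,0],
)

```text
time_s: 97.65
position: [0.4407, 0.0655, 0.1917]
tool_rot: [[-0.617, -0.787, -0.0], [-0.787, 0.617, -0.0], [0.0, 0.0, -1.0]]
ft_force: [-0.2, 0.0, -1.2]
grip_width: 0.0094
gripper_force: 68.7
```

>>> drive_tool(
  offset=[
    [0,0,0.02],
    [0,0,0.02],
    [0,0,0],
    [0,0,0],
    [0,0,0],
    [0,0,0],
    [0,0,0],
    [0,0,-0.5],
    [0,0,-1],
    [0,0,-0.5],
  ],
  turn=[
    [0,0,0],
    [0,0,0],
    [0,0,0],
    [0,0,0],
    [0,0,0],
    [0,0,0],
    [0,0,0],
    [0,0,0],
    [0,0,0],
    [0,0,0],
  ],
  hand=[0,0,0,0,0.2,0.4,0.4,0.4,0.4,0.4],
)

```text
time_s: 98.9
position: [0.4412, 0.0655, 0.2718]
tool_rot: [[-0.617, -0.787, 0.002], [-0.787, 0.617, -0.0], [-0.001, -0.002, -1.0]]
ft_force: [0.3, -1.0, 0.5]
grip_width: 0.0342
gripper_force: 0.0
```

>>> drive_tool(
  offset=[
    [1,0,0],
    [1,0,0],
    [1,-1,0],
    [0,-1,0],
    [0,-1,0],
    [0,-1,0],
    [0,-1,0],
    [0,0,0],
    [0,0,0],
    [0,0,0],
  ],
  turn=[
    [0,0,0],
    [0,0,0],
    [0,0,0],
    [0,0,0],
    [0,0,0],
    [0,0,0],
    [0,0,0],
    [0,0,0],
    [0,0,0],
    [0,0,0],
  ],
  hand=[0.4,0.4,0.4,0.4,0.4,0.4,0.4,0.4,0.4,0.4],
)

```text
time_s: 100.15
position: [0.5334, -0.1284, 0.2705]
tool_rot: [[-0.645, -0.764, -0.007], [-0.764, 0.645, -0.018], [0.018, -0.006, -1.0]]
ft_force: [0.7, 0.3, 0.7]
grip_width: 0.0342
gripper_force: 0.0
```

```bash
python3 - <<'E'
from h import *
t=get_image("top");s=get_image("scene");cv2.imwrite("pics/t21.png",t);cv2.imwrite("pics/s21.png",s)
rimfit(t,.198); find(t); o=observe();print(o["position"],o["q"].round())
p=proj("scene",[[*O,.1]])[0].astype(int);q=proj("top",[[*O,.1]])[0].astype(int)
a=cv2.resize(s[p[1]-60:p[1]+60,p[0]-40:p[0]+40],(400,600),interpolation=cv2.INTER_CUBIC)
b=cv2.resize(t[q[1]-45:q[1]+45,q[0]-30:q[0]+30],(400,600),interpolation=cv2.INTER_CUBIC)
cv2.imwrite("pics/v21.png",np.hstack([a,b]))
for i in range(5):
    z=.07+.032*i; A=proj("scene",[[*[.477,.1096],z]])[0]; print(i,((A-p+[40,60])*5).round())
E
```

```text
rim fit [0.4735 0.1084] minus guess mm [-1.5  0.1] n 31 rms mm 0.59
[ 0.53351626 -0.12844702  0.27060032] [ -25.   20.   68.   -1.   93. -165.]
0 [204. 341.]
1 [209. 299.]
2 [213. 256.]
3 [218. 210.]
4 [223. 163.]
```

View pics/v21.png

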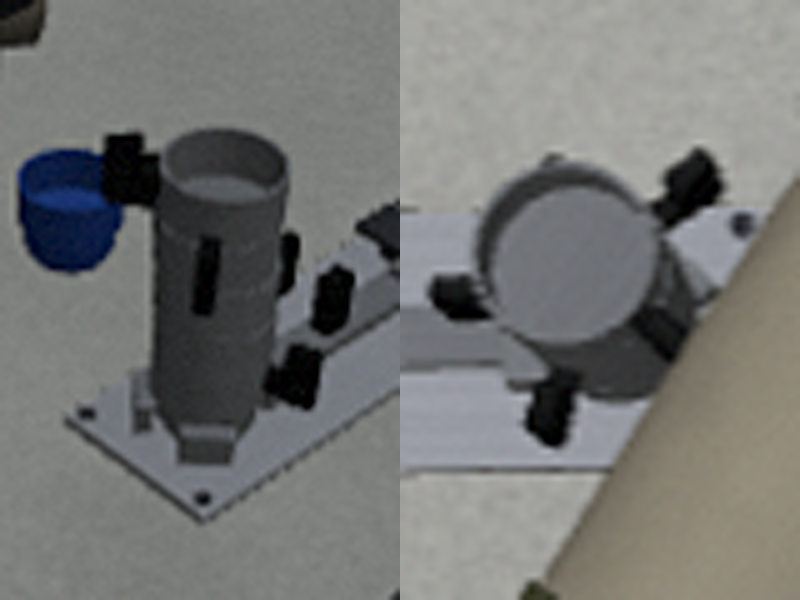

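The stack is fully nested: top rim at (226,165) against (223,163) expected for home. All five handles are apart. Joint 6 is at its limit, so I'll back it off before handing in.

>>> drive_tool(
  offset=[
    [0,0,0],
    [0,0,0],
    [0,0,0],
    [0,0,0],
    [0,0,0],
    [0,0,0],
    [0,0,0],
    [0,0,0],
    [0,0,0],
    [0,0,0],
  ],
  turn=[
    [0,0,1],
    [0,0,1],
    [0,0,1],
    [0,0,1],
    [0,0,1],
    [0,0,1],
    [0,0,0],
    [0,0,0],
    [0,0,0],
    [0,0,0],
  ],
  hand=[0.4,0.4,0.4,0.4,0.4,0.4,0.4,0.4,0.4,0.4],
)

```text
time_s: 101.5
position: [0.534, -0.1289, 0.2701]
tool_rot: [[-0.971, -0.239, -0.008], [-0.239, 0.971, -0.018], [0.012, -0.015, -1.0]]
ft_force: [0.4, 0.2, -0.6]
grip_width: 0.0343
gripper_force: 0.0
```

```bash
python3 - <<'E'
from h import *
o=observe();print(o["q"].round(),o["qvel"].round(1)); rimfit(get_image("top"),.198); print(env.close_job())
E
```

```text
[ -25.   20.   68.   -1.   93. -129.] [0.  0.1 0.  0.  0.  0.2]
rim fit [0.4736 0.1085] minus guess mm [-1.4  0.2] n 31 rms mm 0.61
the job is handed in; nothing more can be done
None
```

I handed the job in at about 101 s: all five steel cups are nested on the seat with their handles apart, the jaw is pressed shut on the bottom cup and the knob is screwed back to the lock mark; no verdict came back.

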